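Third hand for a casting-mould box

TASK

Get the electric screwdriver ready on its control unit: press the long key down and let it up, then the small round key; never press the square key (reverse). Then take the longer of the two loose wooden boards, stand it on the jig's base between the two side boards, square in front of the spring stop, and press it flat against the stop until the stop has gone back about 10 mm, half of its travel (about 10 N), never pushing the stop right to the end of its travel. Finish while still holding the board pressed there steadily so that the potter can screw the sides to it; leave everything else on the table where it is.

Things in the scene. Friction and masses are not known exactly. Their poses are not given: they have to be found in the camera images.
- control: control unit of the electric screwdriver: flat grey box, 100 (x) x 190 (y) x 45 mm high, fixed. Origin: centre of its underside; its x axis points away from the robot at yaw 0, y to the left. Three black keys stand in a row along its y on its top
- key_long_top (a point): centre of the top of the long key: a black bar 40 (x) x 18 (y) mm at the +y end of the row, 58 mm from the row's middle; its top stands 11 mm above the box's top (56 mm above the table)
- key_round_top (a point): centre of the top of the round key: black, 20 mm across, at the -y end of the row, 58 mm from the row's middle; same height
- key_square_top (a point): centre of the top of the square key: black, 18 x 18 mm, in the middle of the row; same height. It is the reverse key and is not to be pressed
- key_long (a joint): travel of the long key, 0 up to 0.006 m fully down (about 4 N); springs back up; counts as pressed from 0.004
- key_round (a joint): travel of the round key, as the long key
- key_square (a joint): travel of the square key, as the long key
- jig: mould-box jig, fixed: plywood base 220 (x) x 250 (y) x 15 mm; two upright side boards 18 mm thick, 200 mm long (along x) and 80 mm tall stand on the base 164 mm apart (inner faces, at y = +-82). Between them the spring stop. Origin: centre of the base's underside; x is the direction in which the stop is pushed (away from the robot at yaw 0), y across. The front (-x) end is open. Behind the stop a steel spring block 40 mm tall on the base at x = 64 to 86 mm
- jig_seat (a point): point on the base's top (15 mm above the table), midway between the side boards, straight below the front face of the unpressed stop, 10 mm in front of the jig's centre; axes as the jig's
- stop_face (a point): middle of the spring stop's front face, 40 mm above the base's top; moves with the stop; axes as the jig's. The stop is an aluminium U, 18 mm thick: a cross bar 146 mm wide from 4 to 34 mm above the base, and two upright tines 22 mm wide centred 62 mm either side of the middle, up to 76 mm above the base; between the tines, above the bar, 102 mm are free for a finger
- stop (a joint): how far the spring stop is pushed back along the jig's x: 0 free, 0.020 m end of travel; 1 N per mm (10 N at 0.010)
- front_board: the longer loose wooden board: 18 (x) x 150 (y) x 90 mm (z), standing on its long edge on the table, about 0.16 kg (varies). Origin: centre of its underside; x is its thickness, y its length, z up. Either face may be turned to the stop
- short_board: the shorter loose board, not wanted, to be left standing: 18 x 95 x 90 mm, same wood, axes alike. It may stand in either of the two places
- jar: glaze jar, 56 mm across, 75 mm tall; bystander, origin under its centre
- brush: brush lying on the table, 170 mm long along its x; bystander
- mug: clay mug, 72 mm across, 85 mm tall, handle at its +y; bystander, origin under its centre
- spool: turned wooden stamp standing on its broad end, 60 mm across, 50 mm tall; bystander, origin under its centre
- rib: flat wooden rib, 50 x 90 x 8 mm; bystander, origin under its centre
- bowl: white bowl, 120 mm across, 50 mm tall; bystander, origin under its centre
Not all that is in view belongs to the job. Leave any blue or yellow look-alike of the front_board alone.

How it is judged:
By the outcome, as a careful person would: the job done as asked, in the order asked, and still so for the second after the job is handed in, while the arm keeps its last pose, push and grip.
It also fails if it takes over 58 s, if anything falls off the work surface, if the arm or the gripper's body presses on something with over 40 N, if the wrist force passes 120 N, or if a joint passes its speed limit or range.

ROBOT

A 7-joint arm with a two-finger parallel gripper is mounted at the origin on the work surface. World frame = base frame: x ahead of the robot, y to its left, z up, the work surface at z = 0. Lengths are in m, angles in rad, forces in N, time in s.
With the tool pointing down it reaches from about 0.35 to 0.9 m from the base axis. Payload 8.1 kg.
Tool frame: the origin (TCP) lies between the finger pads; the fingertips stand 19 mm ahead of it and the grasp point (between the pads) is the TCP; y points along the fingers, x is the direction in which the jaws open and shut, and the axes are right-handed (so a half turn about y gives the same grasp; the last joint's range is limited). The gripper opens to 92 mm and grips with 3 to 60 N. Pads are 19 mm wide; open, the fingers measure 130 mm over their backs; the gripper's body (75 mm by 190 mm) begins 47 mm behind the grasp point.
Start: joints at [-1.36, 0.434, 0.025, 1.573, -0.012, 1.134, -0.075], TCP at [0.193, 0.594, 0.246] pointing down, gripper open.
Joint ranges: [-2.62, 2.62], [-0.44, 2.09], [-1.27, 1.32], [0.08, 2.57], [-1.32, 4.46], [0.12, 2], [-2.74, 2.74]. Speed limits (rad/s): [2.22, 2.22, 3.01, 3.01, 3.14, 3.14, 3.14].

INTERFACE

Orientations are given as a rotation vector (axis times angle).
In Python, from cell import arm gives the robot as it stands.
- The arm moves only by the tool move_arm, never from a script. Its argument "series" is a list of rows, each an object of numbers: "x", "y", "z": the shift along the tool's x, y, z in cm; "rx", "ry", "rz": the turn, a rotation vector about the tool's x, y, z in rad. In form: [{"x": .., "y": .., "z": .., "rx": .., "ry": .., "rz": ..}, ...]. A call has 1 to 12 rows; each row shifts and turns the pose as measured when the row begins, along the tool's axes as they then stand; what a row does not reach is not made up. A row lasts 1/8 s, in which the tool goes at most 62.5 mm and 10.7 degrees, less where a joint would pass 70% of its speed; a pose out of reach is approached as far as the arm can. A call is refused whole if a number of a shift passes 6.25 or a number of a turn 0.188, either way. A call with a gripper value outside its range is refused whole. "jaw" is the finger opening in cm, from 0 to 9.18, set as the call begins (left out, the last holds). The fingers move at their own pace and stop on an object; "newtons" is the grip in N (left out, the last holds). Time passes only in rows, so rows that do not move let the fingers close. It gives the time, the measured TCP pose, the force and the opening at its end, in the units of the state.
- arm.observe(): the state, without advancing time (a new reading comes with each control period).
- arm.get_image(name): name is "side" or "top" or "wrist"; returns the picture (420x560x3 uint8, blue, green, red); there is no depth.
- arm.camera_params(name): a dict with "K" (3x3 intrinsics, pixels), "R" (3x3) and "t" (3): a world point X has camera coordinates R X + t; the wrist camera has in their place "tool_from_camera" (4x4, takes a point from camera to tool coordinates, whose origin is the TCP and whose axes are the tool frame's). Camera axes: x right, y down, z forward; pixel columns grow to the right and rows downward; lengths in m; the calibration is good to about 2 mm. The wrist camera is an equidistant fisheye: a pixel r from the principal point sees the ray r / f radians off the axis. A picture is of the moment at which its call begins: read the wrist's pose just before it. camera_params takes no time and is no camera call.
- arm.sign_off(): hands the job in, once; it reports no verdict.
The state is a dict: "clock": time; "joints": joint angles; "dq": joint speeds; "joint_efforts": joint torques, N m; "position": TCP position; "ee_rot": TCP orientation; "force": force on the tool from outside, world axes, zero at the start; "ft_torque": the same for the moment, N m; "width": opening from 0.0 (shut) to 1.0 (fully open).
Only numpy, scipy, OpenCV 4.12 (cv2) and the standard library are available. Lean on these libraries where they do the work, as an engineer would, in place of code of your own. Each camera call takes 0.05 s, during which the arm holds its last target.

## Working session

There is one attempt and no reset: what is moved stays moved. The work goes in short steps, Python scripts to look and compute and a tool call to move; the robot and the scene stay as the last step left them, time stands still between calls to the robot, and variables do not carry over. Pictures are saved under pics/ and viewed, and the job is handed in when it is done.

Besides the shell and the picture viewer there is one more tool, called after ">>>" as name(argument=value, ...), one argument or row to a line, values as JSON. move_arm: Moves the arm, as the interface text tells. Its arguments: {"type":"object","properties":{"series":{"type":"array","items":{"type":"object","properties":{"x":{"type":"number"},"y":{"type":"number"},"z":{"type":"number"},"rx":{"type":"number"},"ry":{"type":"number"},"rz":{"type":"number"}}}},"jaw":{"type":"number"},"newtons":{"type":"number"}},"required":["series"]}

```bash
ls; mkdir -p pics
python3 - <<'E'
from cell import arm
import cv2
s=arm.observe();print(s)
for n in("top","side"):
    im=arm.get_image(n);cv2.imwrite(f"pics/{n}0.png",im)
    print(n,arm.camera_params(n))
print(arm.camera_params("wrist"))
E
```

```text
pics
{'clock': 0.0, 'joints': array([-1.35958907,  0.43521633,  0.02498261,  1.57414344, -0.01160134,
        1.13397194, -0.07512569]), 'dq': array([-0.00057374,  0.0005415 ,  0.00117062,  0.00047436,  0.00160147,
        0.00030126, -0.00065081]), 'joint_efforts': array([-8.97592035e-04, -6.67839575e+01,  9.84498337e-01, -3.14464617e+01,
       -6.07468304e-02,  4.24889009e-02,  1.69710906e-04]), 'position': array([0.19283103, 0.59398571, 0.24493126]), 'ee_rot': array([-1.34258784, -0.97407312,  0.97605894]), 'force': array([ 0.33959275,  0.63228193, -0.68411595]), 'ft_torque': array([-0.02993279, -0.04622526,  0.01103342]), 'width': 0.9996206655116487}
top {'K': array([[387.29622851,   0.        , 273.11235092],
       [  0.        , 387.29622851, 210.31076949],
       [  0.        ,   0.        ,   1.        ]]), 'R': array([[ 0.00348625, -0.99984198, -0.01743149],
       [-0.99649734, -0.00201708, -0.08360016],
       [ 0.08355178,  0.01766188, -0.99634691]]), 't': array([-0.02815046,  0.49492919,  1.27137158])}
side {'K': array([[515.57778723,   0.        , 276.36179318],
       [  0.        , 515.57778723, 211.28677798],
       [  0.        ,   0.        ,   1.        ]]), 'R': array([[ 0.73622741, -0.67666456, -0.0097101 ],
       [-0.47077684, -0.50180361, -0.72564613],
       [ 0.48614645,  0.53881185, -0.68799957]]), 't': array([-0.40275122,  0.26515729,  1.08716829])}
{'K': array([[325.1922621 ,   0.        , 278.8589394 ],
       [  0.        , 325.1922621 , 206.52434328],
       [  0.        ,   0.        ,   1.        ]]), 'tool_from_camera': array([[ 9.99999319e-01, -6.90291302e-04, -9.40814322e-04,
         1.99295287e-04],
       [ 7.31860005e-04, -2.56945832e-01,  9.66425529e-01,
        -1.37547448e-01],
       [-9.08853456e-04, -9.66425560e-01, -2.56945152e-01,
         6.91168629e-02],
       [ 0.00000000e+00,  0.00000000e+00,  0.00000000e+00,
         1.00000000e+00]])}
```

View pics/top0.png

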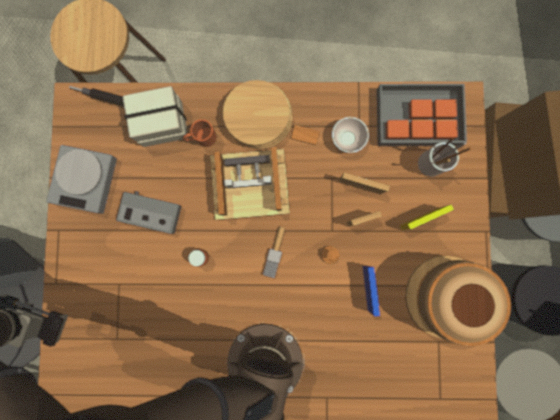

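View pics/side0.png

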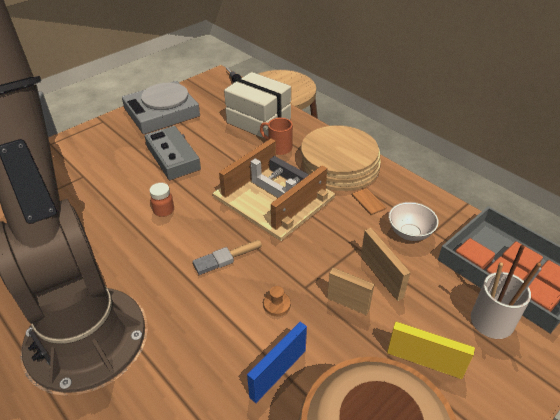

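The top view shows the control unit at (148,212), the jig at (249,184), wooden boards at (365,183) and (366,219), and blue and yellow look-alikes. Next I'll enlarge crops of these.

Run:
```python
import cv2
im=cv2.imread("pics/top0.png")
def crop(n,x0,y0,x1,y1,k,out):
    i=cv2.imread(n)[y0:y1,x0:x1];cv2.imwrite(out,cv2.resize(i,None,fx=k,fy=k,interpolation=cv2.INTER_CUBIC))
crop("pics/top0.png",110,185,190,245,10,"pics/c_ctl.png")
crop("pics/top0.png",200,140,300,225,7,"pics/c_jig.png")
crop("pics/top0.png",320,160,400,235,8,"pics/c_brd.png")
crop("pics/side0.png",320,220,420,320,6,"pics/s_brd.png")
crop("pics/side0.png",210,130,340,245,5,"pics/s_jig.png")
crop("pics/side0.png",140,120,210,180,8,"pics/s_ctl.png")
```

```text
(no output)
```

View pics/c_ctl.png

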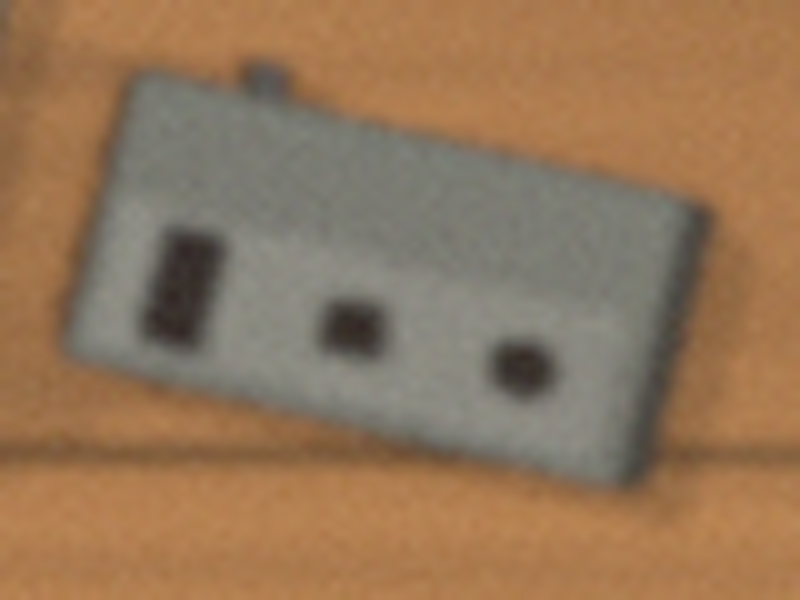

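View pics/c_jig.png

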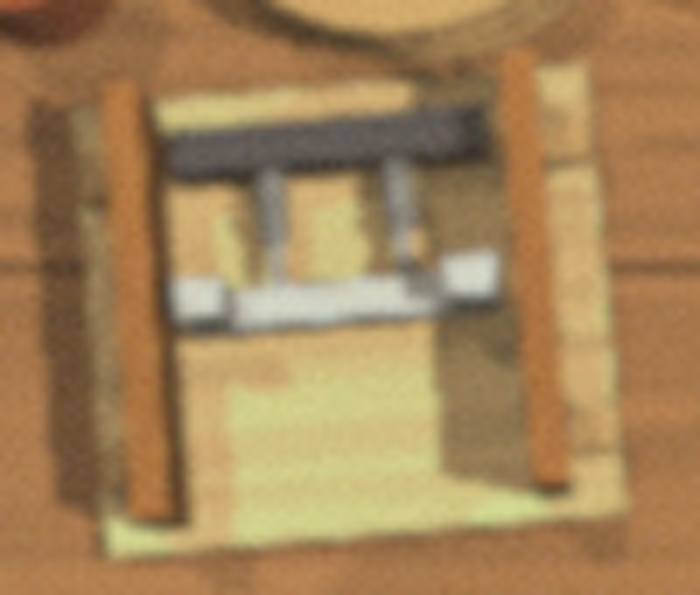

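View pics/c_brd.png

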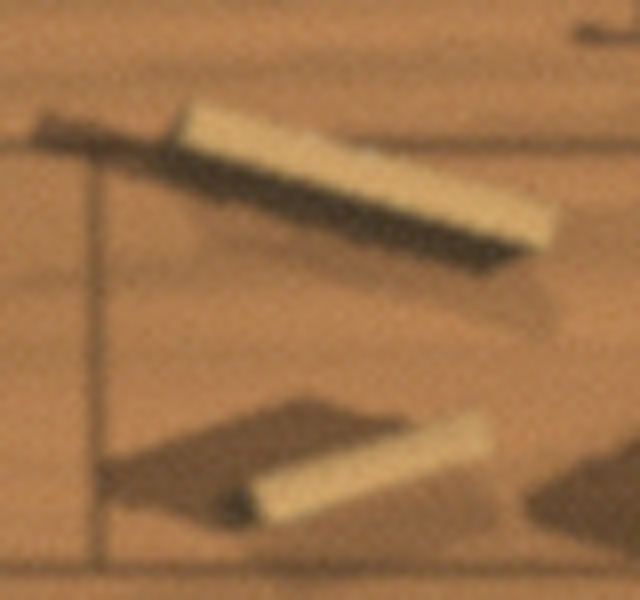

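View pics/s_brd.png

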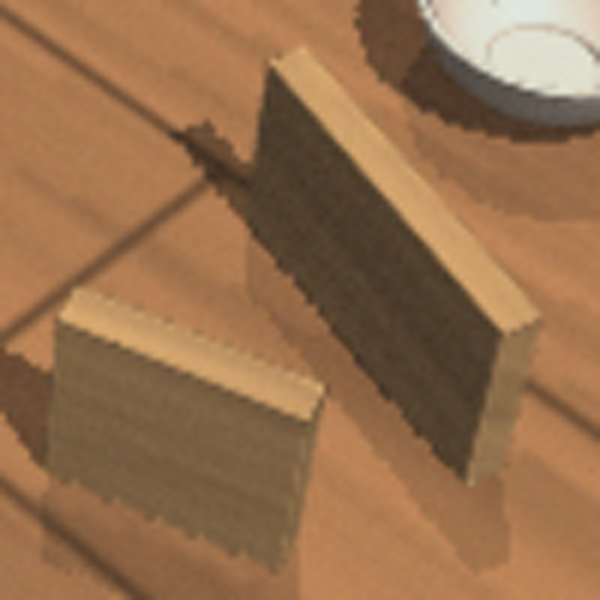

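View pics/s_jig.png

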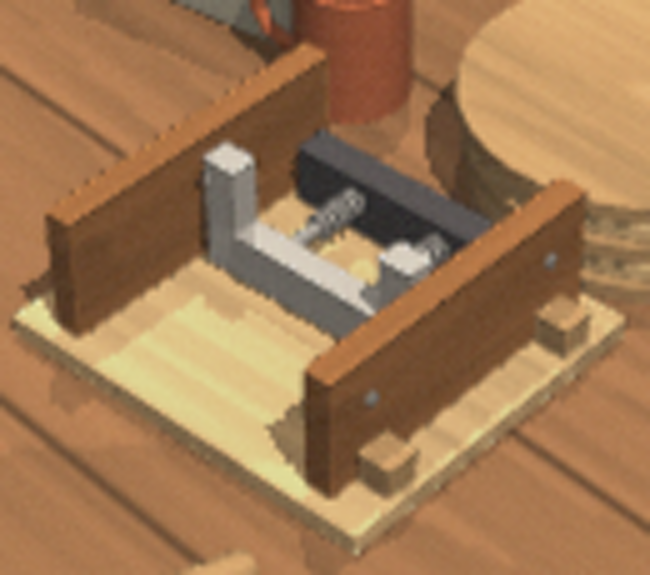

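View pics/s_ctl.png

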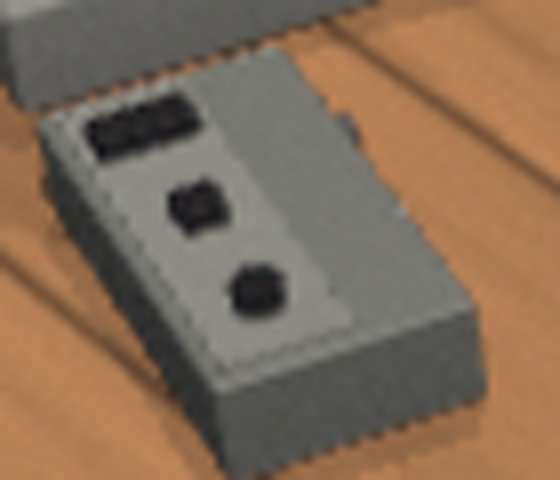

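```bash
cat > h.py <<'E'
import numpy as np
from scipy.optimize import least_squares
from scipy.spatial.transform import Rotation as Rn
from cell import arm
P={n:arm.camera_params(n) for n in("top","side")}
def proj(n,X):
    p=P[n];c=np.asarray(X)@p["R"].T+p["t"];q=c@p["K"].T;return q[...,:2]/q[...,2:]
def unc(uv,off,k): return (np.array(uv,float)+.5)/k-.5+np.array(off)
def fit(obs,x0):
    # obs: list (cam, uv, local xyz)
    def w(p,l):
        c,s=np.cos(p[2]),np.sin(p[2]);return np.array([p[0]+c*l[0]-s*l[1],p[1]+s*l[0]+c*l[1],l[2]])
    f=lambda p:np.concatenate([proj(n,w(p,l))-uv for n,uv,l in obs])
    r=least_squares(f,x0);return r.x,r.fun.reshape(-1,2)
E
cat > m.py <<'E'
from h import *
np.set_printoptions(precision=4,suppress=True)
C=lambda uv:("top",unc(uv,(110,185),10));S=lambda uv:("side",unc(uv,(140,120),8))
o=[C((184,289))+((0,.058,.056),),C((353,328))+((0,0,.056),),C((523,368))+((0,-.058,.056),),
S((143,127))+((0,.058,.056),),S((199,207))+((0,0,.056),),S((258,291))+((0,-.058,.056),)]
p,r=fit(o,[.5,.3,0]);print("keyrow",p,'\n',r)
for cam in("top","side"): print(cam,fit([q for q in o if q[0]==cam],[.5,.3,0])[0])
for d in(.058,0,-.058): print(p[0]-np.sin(p[2])*d,p[1]+np.cos(p[2])*d)
C=lambda uv:("top",unc(uv,(320,160),8));S=lambda uv:("side",unc(uv,(320,220),6))
a,b=.009,.075;z=.09
o=[C((190,103))+((a,b,z),),C((178,150))+((-a,b,z),),C((558,208))+((a,-b,z),),C((545,250))+((-a,-b,z),),
S((300,47))+((a,b,z),),S((270,60))+((-a,b,z),),S((540,320))+((a,-b,z),),S((500,335))+((-a,-b,z),),S((470,485))+((-a,-b,0),)]
p,r=fit(o,[.5,-.2,-.3]);print("board",p,'\n',r)
for cam in("top","side"): print(cam,fit([q for q in o if q[0]==cam],[.5,-.2,-.3])[0])
C=lambda uv:("top",unc(uv,(200,140),7));S=lambda uv:("side",unc(uv,(210,130),5))
z=.095
# side boards: x -.1+dx..; unknown x offset -> use base corners for x
o=[C((105,558))+((-.11,.125,.015),),C((628,512))+((-.11,-.125,.015),),
S((12,325))+((-.11,.125,.015),),S((357,550))+((-.11,-.125,.015),),S((628,320))+((.11,-.125,.015),)]
p,r=fit(o,[.6,.05,0.]);print("jigbase",p,'\n',r)
X=[C((105,85)),C((140,85)),C((180,522)),C((132,520)),C((500,50)),C((535,50)),C((568,488)),C((533,490))]
from scipy.optimize import fsolve
def ray(n,uv,z):
    return fsolve(lambda q:proj(n,[q[0],q[1],z])-uv,[.6,.05])
def loc(q,p):
    c,s=np.cos(p[2]),np.sin(p[2]);d=q-p[:2];return np.array([c*d[0]+s*d[1],-s*d[0]+c*d[1]])
for n,uv in X: q=ray(n,uv,z);print(q,loc(q,p))
print('side')
for n,uv in [S((48,215)),S((78,222)),S((300,45)),S((328,62)),S((305,370)),S((335,385)),S((560,182)),S((587,195))]: q=ray(n,uv,z);print(q,loc(q,p))
E
python3 m.py
```

```text
keyrow [ 0.4675  0.3895 -0.2247] 
 [[ 0.0532  0.1021]
 [ 0.2563  0.1963]
 [ 0.4158  0.2038]
 [-0.0692 -0.5105]
 [-0.0377 -0.4423]
 [-0.0247 -0.3635]]
top [ 0.4681  0.3903 -0.2245]
side [ 0.4664  0.3876 -0.2247]
0.4804556091265172 0.4460538156100814
0.4675314577334279 0.3895120937511876
0.45460730634033863 0.33297037189229384
board [ 0.582  -0.3198 -0.2799] 
 [[-0.0359 -0.3669]
 [-0.0465 -0.846 ]
 [-0.0664 -0.5056]
 [ 0.0917 -0.3186]
 [ 0.4309  0.1838]
 [-1.1385  0.5606]
 [ 0.5547 -0.4005]
 [ 0.2713  0.1098]
 [-1.188   1.02  ]]
top [ 0.5803 -0.3198 -0.2762]
side [ 0.5831 -0.3195 -0.2842]
jigbase [0.5844 0.0521 0.0927] 
 [[ 0.903   0.4847]
 [ 0.5031  0.3301]
 [-0.2606 -0.8446]
 [-0.152  -1.2134]
 [ 0.1213  0.3364]]
[0.676  0.1594] [0.1012 0.0983]
[0.676  0.1434] [0.0997 0.0824]
[0.4764 0.1224] [-0.101   0.0799]
[0.4772 0.144 ] [-0.0982  0.1014]
[ 0.6921 -0.0207] [ 0.1006 -0.0825]
[ 0.6921 -0.0366] [ 0.0991 -0.0983]
[ 0.492 -0.052] [-0.1016 -0.0951]
[ 0.4911 -0.0363] [-0.101  -0.0794]
side
[0.478  0.1415] [-0.0976  0.0988]
[0.4858 0.1264] [-0.0913  0.0831]
[0.6729 0.1634] [0.0985 0.1026]
[0.6734 0.1409] [0.0969 0.0801]
[ 0.4955 -0.0369] [-0.0967 -0.0804]
[ 0.4989 -0.0546] [-0.095  -0.0984]
[ 0.6899 -0.0205] [ 0.0983 -0.0821]
[ 0.6922 -0.0376] [ 0.0991 -0.0994]
```

```bash
cat > plan.py <<'E'
from h import *
np.set_printoptions(precision=3,suppress=True)
def Rdown(yaw): # tool x at world angle yaw, y down
    x=np.array([np.cos(yaw),np.sin(yaw),0]);y=np.array([0,0,-1.]);return np.column_stack([x,y,np.cross(x,y)])
def plan(target,yaw,N=None):
    s=arm.observe();p=s["position"];R=Rn.from_rotvec(s["ee_rot"])
    # nearest of the half turns
    best=min((yaw+k*np.pi for k in(-2,-1,0,1,2)),key=lambda a:(R.inv()*Rn.from_matrix(Rdown(a))).magnitude())
    T=Rn.from_matrix(Rdown(best));d=(R.inv()*T).as_rotvec();D=np.array(target)-p
    n=N or int(max(np.ceil(np.linalg.norm(D)/.055),np.ceil(np.linalg.norm(d)/.17),1))
    print("pos",p,"toolx yaw",np.arctan2(*R.as_matrix()[1::-1,0]),"tool y",R.as_matrix()[:,1],"joints",s["joints"],"F",s["force"],"w",s["width"],"t",s["clock"])
    print("rows",n,"rot/row",d/n)
    for i in range(n): 
        Ri=R*Rn.from_rotvec(d*i/n);print(i,"shift cm",Ri.inv().apply(D/n)*100)
E
python3 -c "
from plan import *
plan([.4805,.446,.13],-.2247)"
```

```text
pos [0.193 0.594 0.245] toolx yaw 1.256947651678308 tool y [-0.    -0.001 -1.   ] joints [-1.36   0.435  0.025  1.574 -0.012  1.134 -0.075] F [-0.271 -0.013  0.155] w 1.0000407897007353 t 0.1
rows 9 rot/row [ 0.     0.165 -0.   ]
0 shift cm [-0.576  1.279 -3.548]
1 shift cm [ 0.013  1.279 -3.595]
2 shift cm [ 0.602  1.278 -3.544]
3 shift cm [ 1.174  1.278 -3.398]
4 shift cm [ 1.715  1.278 -3.16 ]
5 shift cm [ 2.21   1.278 -2.836]
6 shift cm [ 2.644  1.278 -2.436]
7 shift cm [ 3.008  1.278 -1.97 ]
8 shift cm [ 3.29   1.278 -1.45 ]
```

>>> move_arm(
  series=[
    {"x":-0.58,"y":1.28,"z":-3.55,"ry":0.165},
    {"x":0.0,"y":1.28,"z":-3.6,"ry":0.165},
    {"x":0.6,"y":1.28,"z":-3.54,"ry":0.165},
    {"x":1.17,"y":1.28,"z":-3.4,"ry":0.165},
    {"x":1.7,"y":1.28,"z":-3.16,"ry":0.165},
    {"x":2.2,"y":1.28,"z":-2.84,"ry":0.165},
    {"x":2.64,"y":1.28,"z":-2.44,"ry":0.165},
    {"x":3.0,"y":1.28,"z":-1.97,"ry":0.165},
    {"x":3.3,"y":1.28,"z":-1.45,"ry":0.165},
    {},
  ],
  jaw=0,
  newtons=20,
)

```text
invalid input
```

```bash
python3 -c "
from plan import *
plan([.4805,.446,.13],-.2247)
import cv2
cv2.imwrite('pics/w1.png',arm.get_image('wrist'))"
```

```text
pos [0.193 0.594 0.245] toolx yaw 1.256947651678308 tool y [-0.    -0.001 -1.   ] joints [-1.36   0.435  0.025  1.574 -0.012  1.134 -0.075] F [-0.271 -0.013  0.155] w 1.0000407897007353 t 0.1
rows 9 rot/row [ 0.     0.165 -0.   ]
0 shift cm [-0.576  1.279 -3.548]
1 shift cm [ 0.013  1.279 -3.595]
2 shift cm [ 0.602  1.278 -3.544]
3 shift cm [ 1.174  1.278 -3.398]
4 shift cm [ 1.715  1.278 -3.16 ]
5 shift cm [ 2.21   1.278 -2.836]
6 shift cm [ 2.644  1.278 -2.436]
7 shift cm [ 3.008  1.278 -1.97 ]
8 shift cm [ 3.29   1.278 -1.45 ]
```

View pics/w1.png

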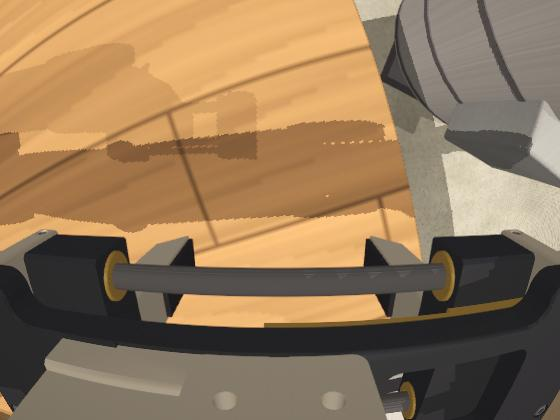

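The call was refused and the arm hasn't moved. The wrist view still shows the start pose, with the open fingers near (165,275) and (395,275). I'll resend with every field filled in.

>>> move_arm(
  series=[
    {"x":-0.58,"y":1.28,"z":-3.55,"rx":0,"ry":0.165,"rz":0},
    {"x":0.0,"y":1.28,"z":-3.6,"rx":0,"ry":0.165,"rz":0},
    {"x":0.6,"y":1.28,"z":-3.54,"rx":0,"ry":0.165,"rz":0},
    {"x":1.17,"y":1.28,"z":-3.4,"rx":0,"ry":0.165,"rz":0},
    {"x":1.7,"y":1.28,"z":-3.16,"rx":0,"ry":0.165,"rz":0},
    {"x":2.2,"y":1.28,"z":-2.84,"rx":0,"ry":0.165,"rz":0},
    {"x":2.64,"y":1.28,"z":-2.44,"rx":0,"ry":0.165,"rz":0},
    {"x":3.0,"y":1.28,"z":-1.97,"rx":0,"ry":0.165,"rz":0},
    {"x":3.3,"y":1.28,"z":-1.45,"rx":0,"ry":0.165,"rz":0},
    {"x":0,"y":0,"z":0,"rx":0,"ry":0,"rz":0},
  ],
  jaw=0,
  newtons=20,
)

```text
clock: 1.4
position: [0.4835, 0.4346, 0.1234]
ee_rot: [-1.565, 0.217, -0.213]
force: [-0.6, 0.4, 0.1]
width: 0.012
```

```bash
python3 -c "
from plan import *
plan([.4805,.446,.13],-.2247)
import cv2
cv2.imwrite('pics/w1.png',arm.get_image('wrist'))"
```

```text
pos [0.483 0.435 0.123] toolx yaw -0.27408624452293484 tool y [-0.003 -0.004 -1.   ] joints [-1.083  0.615  0.414  1.661 -0.292  0.932 -0.833] F [-0.64   0.403  0.096] w 0.011595190522264839 t 1.4
rows 1 rot/row [ 0.005 -0.049 -0.002]
0 shift cm [-0.595 -0.667  1.009]
```

View pics/w1.png

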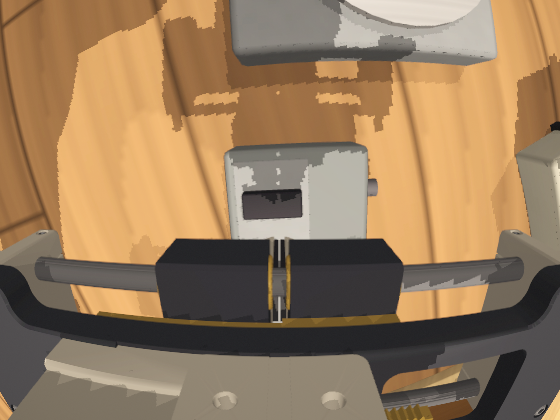

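```bash
cat >> h.py <<'E'
W=arm.camera_params("wrist")
def wray(uv,pos,rot,z):
    d=(np.array(uv,float)-W["K"][:2,2])/W["K"][0,0];th=np.linalg.norm(d)
    v=np.append(np.sin(th)*d/th,np.cos(th));T=W["tool_from_camera"];R=Rn.from_rotvec(rot).as_matrix()
    o=pos+R@T[:3,3];v=R@T[:3,:3]@v;return o+v*(z-o[2])/v[2]
E
python3 -c "
from plan import *
s=arm.observe()
for uv in[(272,204),(243,194),(300,191),(302,217),(244,219)]: print(wray(uv,s['position'],s['ee_rot'],.056))
plan([.4805,.446,.09],-.2247)
"
```

```text
[0.481 0.453 0.056]
[0.465 0.465 0.056]
[0.501 0.457 0.056]
[0.498 0.439 0.056]
[0.461 0.448 0.056]
pos [0.482 0.436 0.124] toolx yaw -0.2696594935154966 tool y [-0.004 -0.003 -1.   ] joints [-1.084  0.614  0.412  1.661 -0.292  0.933 -0.832] F [-0.423 -0.063 -0.408] w 0.005097359555898334 t 1.45
rows 1 rot/row [ 0.004 -0.045 -0.003]
0 shift cm [-0.374  3.374  0.894]
```

>>> move_arm(
  series=[
    {"x":-0.35,"y":1.7,"z":1.2,"rx":0,"ry":-0.045,"rz":0},
    {"x":0,"y":1.2,"z":0,"rx":0,"ry":0,"rz":0},
    {"x":0,"y":0,"z":0,"rx":0,"ry":0,"rz":0},
  ],
)

```text
clock: 1.82
position: [0.4781, 0.4528, 0.0923]
ee_rot: [-1.566, 0.173, -0.163]
force: [0.0, -1.2, 0.5]
width: 0.003
```

```bash
python3 -c "
from plan import *
plan([.4805,.448,.07],-.2247)
import cv2
cv2.imwrite('pics/w2.png',arm.get_image('wrist'))
cv2.imwrite('pics/s2.png',cv2.resize(arm.get_image('side')[100:200,100:240],None,fx=5,fy=5))"
```

```text
pos [0.478 0.453 0.092] toolx yaw -0.21364943031612144 tool y [-0.006 -0.001 -1.   ] joints [-1.08   0.66   0.379  1.66  -0.302  0.886 -0.792] F [ 0.041 -1.163  0.494] w 0.0029498342210000947 t 1.825
rows 1 rot/row [ 0.003  0.011 -0.006]
0 shift cm [ 0.349  2.232 -0.411]
```

View pics/w2.png

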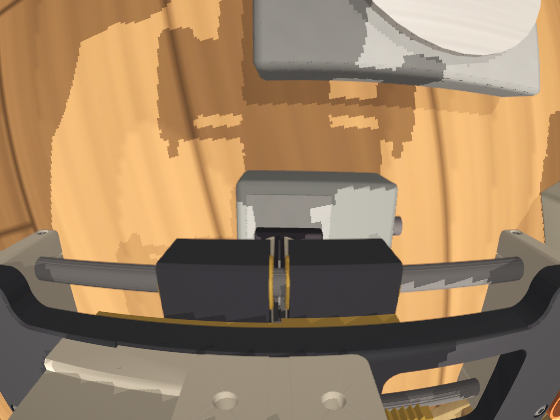

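View pics/s2.png

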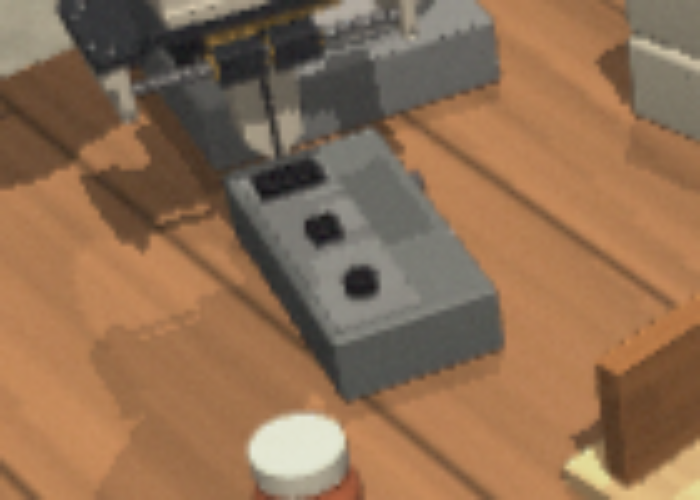

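>>> move_arm(
  series=[
    {"x":0.3,"y":0.8,"z":-0.5,"rx":0,"ry":0,"rz":0},
    {"x":0,"y":0.4,"z":0,"rx":0,"ry":0,"rz":0},
    {"x":0,"y":0,"z":0,"rx":0,"ry":0,"rz":0},
  ],
)

```text
clock: 2.3
position: [0.4811, 0.447, 0.0815]
ee_rot: [-1.564, 0.172, -0.165]
force: [-0.1, 0.1, 0.4]
width: 0.005
```

>>> move_arm(
  series=[
    {"x":0,"y":0.4,"z":0,"rx":0,"ry":0,"rz":0},
    {"x":0,"y":0.3,"z":0,"rx":0,"ry":0,"rz":0},
    {"x":0,"y":0,"z":0,"rx":0,"ry":0,"rz":0},
  ],
)

```text
clock: 2.68
position: [0.4813, 0.4471, 0.0744]
ee_rot: [-1.564, 0.172, -0.166]
force: [-1.1, -0.1, 0.6]
width: 0.004
```

>>> move_arm(
  series=[
    {"x":0,"y":0.3,"z":0,"rx":0,"ry":0,"rz":0},
    {"x":0,"y":0,"z":0,"rx":0,"ry":0,"rz":0},
  ],
)

```text
clock: 2.92
position: [0.4815, 0.4473, 0.0716]
ee_rot: [-1.563, 0.171, -0.166]
force: [-0.2, -0.5, 1.2]
width: 0.004
```

>>> move_arm(
  series=[
    {"x":0,"y":0.25,"z":0,"rx":0,"ry":0,"rz":0},
    {"x":0,"y":0,"z":0,"rx":0,"ry":0,"rz":0},
  ],
)

```text
clock: 3.18
position: [0.4815, 0.4473, 0.0695]
ee_rot: [-1.563, 0.171, -0.166]
force: [-0.8, -1.1, 4.9]
width: 0.004
```

>>> move_arm(
  series=[
    {"x":0,"y":0.2,"z":0,"rx":0,"ry":0,"rz":0},
    {"x":0,"y":0,"z":0,"rx":0,"ry":0,"rz":0},
  ],
)

```text
clock: 3.42
position: [0.4816, 0.4473, 0.0696]
ee_rot: [-1.562, 0.172, -0.166]
force: [-0.9, -1.1, 3.6]
width: 0.004
```

>>> move_arm(
  series=[
    {"x":0,"y":0.5,"z":0,"rx":0,"ry":0,"rz":0},
    {"x":0,"y":0.5,"z":0,"rx":0,"ry":0,"rz":0},
  ],
)

```text
clock: 3.68
position: [0.482, 0.4476, 0.0686]
ee_rot: [-1.557, 0.173, -0.165]
force: [-18.4, -14.3, 62.0]
width: 0.007
```

```bash
python3 -c "
from plan import *
import cv2
s=arm.observe();print(s['position'],s['force'])
cv2.imwrite('pics/s3.png',cv2.resize(arm.get_image('side')[110:190,130:210],None,fx=7,fy=7,interpolation=2))
s=arm.observe();print(s['position'],s['force'])"
```

```text
[0.482 0.448 0.069] [-18.357 -14.322  62.   ]
[0.482 0.448 0.069] [-16.609 -13.509  53.514]
```

View pics/s3.png

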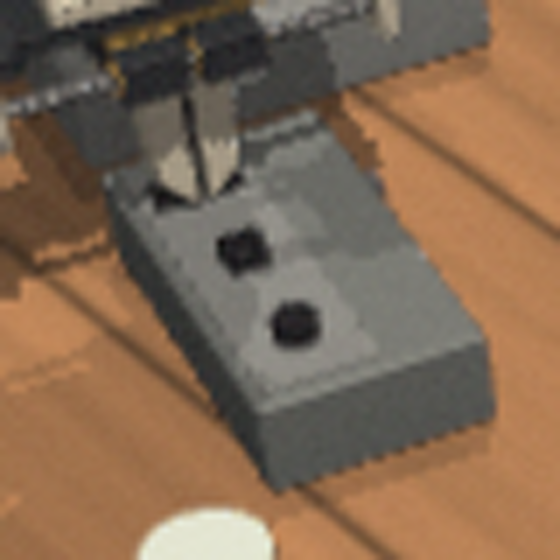

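The picture shows the fingertips pressing the long key, which is sunk near (195,195) in the crop. The force reached 62 N because I pushed on after it bottomed out, so I'll use much gentler steps from here. Now lifting.

>>> move_arm(
  series=[
    {"x":0,"y":-2.0,"z":0,"rx":0,"ry":0,"rz":0},
    {"x":0,"y":-2.0,"z":0,"rx":0,"ry":0,"rz":0},
    {"x":0,"y":0,"z":0,"rx":0,"ry":0,"rz":0},
  ],
)

```text
clock: 4.1
position: [0.4824, 0.4477, 0.1111]
ee_rot: [-1.555, 0.172, -0.166]
force: [0.9, 1.0, -0.6]
width: 0.004
```

```bash
python3 -c "
from plan import *
plan([.455,.334,.1],-.2247,3)"
```

```text
pos [0.482 0.448 0.111] toolx yaw -0.21567855220580917 tool y [-0.003  0.01  -1.   ] joints [-1.072  0.633  0.385  1.657 -0.298  0.905 -0.786] F [ 0.927  0.957 -0.625] w 0.003980404543505069 t 4.1
rows 3 rot/row [-0.003  0.003 -0.002]
0 shift cm [-0.08   0.334 -3.9  ]
1 shift cm [-0.069  0.346 -3.899]
2 shift cm [-0.057  0.358 -3.898]
```

>>> move_arm(
  series=[
    {"x":-0.08,"y":0.3,"z":-3.9,"rx":-0.003,"ry":0.003,"rz":0},
    {"x":-0.07,"y":0.3,"z":-3.9,"rx":-0.003,"ry":0.003,"rz":0},
    {"x":-0.06,"y":0.3,"z":-3.0,"rx":-0.003,"ry":0.003,"rz":0},
    {"x":0,"y":0,"z":0,"rx":0,"ry":0,"rz":0},
    {"x":0,"y":0,"z":0,"rx":0,"ry":0,"rz":0},
  ],
)

```text
clock: 4.72
position: [0.4542, 0.3398, 0.0962]
ee_rot: [-1.567, 0.181, -0.169]
force: [0.6, 1.1, -0.2]
width: 0.009
```

```bash
python3 -c "
from plan import *
plan([.455,.334,.08],-.2247,2)
import cv2
cv2.imwrite('pics/s4.png',cv2.resize(arm.get_image('side')[110:190,130:210],None,fx=7,fy=7,interpolation=2))"
```

```text
pos [0.454 0.34  0.096] toolx yaw -0.2230744834032129 tool y [-0.008 -0.002 -1.   ] joints [-1.008  0.533  0.386  1.895 -0.281  0.774 -0.689] F [ 0.571  1.054 -0.163] w 0.008616391567915188 t 4.725
rows 2 rot/row [ 0.002  0.001 -0.004]
0 shift cm [ 0.11   0.809 -0.272]
1 shift cm [ 0.107  0.809 -0.273]
```

View pics/s4.png

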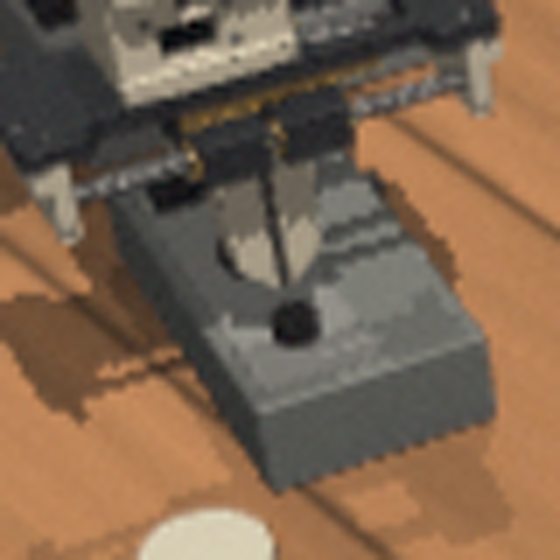

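The fingertips sit just behind the round key at (295,323) in the crop, with the square key hidden behind the fingers. I'll shift about 6 mm and descend.

>>> move_arm(
  series=[
    {"x":0.1,"y":0.3,"z":-0.6,"rx":0,"ry":0,"rz":0},
    {"x":0,"y":0.6,"z":0,"rx":0,"ry":0,"rz":0},
    {"x":0,"y":0.6,"z":0,"rx":0,"ry":0,"rz":0},
    {"x":0,"y":0,"z":0,"rx":0,"ry":0,"rz":0},
  ],
)

```text
clock: 5.28
position: [0.4536, 0.3349, 0.0793]
ee_rot: [-1.567, 0.179, -0.167]
force: [-0.4, 0.4, 0.2]
width: 0.003
```

```bash
python3 -c "
from plan import *
plan([.455,.334,.07],-.2247,2)
import cv2
cv2.imwrite('pics/s5.png',cv2.resize(arm.get_image('side')[110:190,130:210],None,fx=7,fy=7,interpolation=2))"
```

```text
pos [0.454 0.335 0.079] toolx yaw -0.22074431905397912 tool y [-0.008 -0.003 -1.   ] joints [-0.994  0.552  0.374  1.915 -0.294  0.736 -0.67 ] F [-0.426  0.367  0.224] w 0.0027208992287069468 t 5.275
rows 2 rot/row [ 0.002  0.002 -0.004]
0 shift cm [ 0.08   0.465 -0.029]
1 shift cm [ 0.079  0.466 -0.03 ]
```

View pics/s5.png

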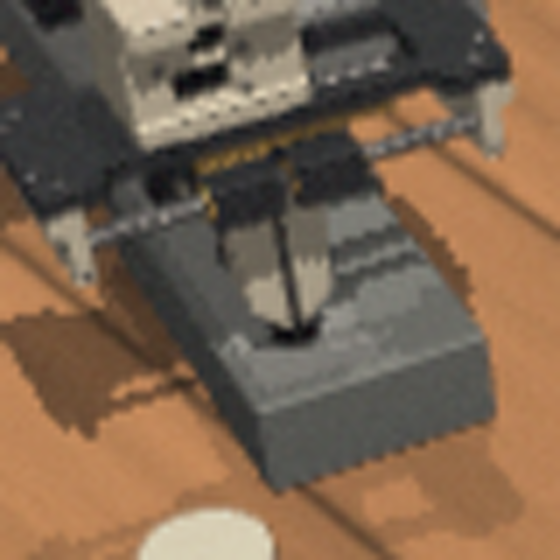

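The tips are over the round key at (295,335) in the crop. Now pressing it gently.

>>> move_arm(
  series=[
    {"x":0,"y":0.4,"z":0,"rx":0,"ry":0,"rz":0},
    {"x":0,"y":0.3,"z":0,"rx":0,"ry":0,"rz":0},
    {"x":0,"y":0,"z":0,"rx":0,"ry":0,"rz":0},
  ],
)

```text
clock: 5.7
position: [0.4539, 0.3353, 0.0725]
ee_rot: [-1.566, 0.179, -0.168]
force: [-0.6, 0.8, 3.4]
width: 0.005
```

>>> move_arm(
  series=[
    {"x":0,"y":0.25,"z":0,"rx":0,"ry":0,"rz":0},
    {"x":0,"y":0,"z":0,"rx":0,"ry":0,"rz":0},
  ],
)

```text
clock: 5.95
position: [0.454, 0.3353, 0.0702]
ee_rot: [-1.566, 0.179, -0.168]
force: [-0.8, -1.2, 3.1]
width: 0.005
```

>>> move_arm(
  series=[
    {"x":0,"y":0.2,"z":0,"rx":0,"ry":0,"rz":0},
    {"x":0,"y":0,"z":0,"rx":0,"ry":0,"rz":0},
  ],
)

```text
clock: 6.2
position: [0.454, 0.3353, 0.0694]
ee_rot: [-1.565, 0.179, -0.168]
force: [-1.7, -1.8, 4.3]
width: 0.007
```

>>> move_arm(
  series=[
    {"x":0,"y":0.15,"z":0,"rx":0,"ry":0,"rz":0},
  ],
)

```text
clock: 6.32
position: [0.4541, 0.3354, 0.0691]
ee_rot: [-1.564, 0.179, -0.168]
force: [-6.6, -5.4, 27.2]
width: 0.003
```

Round key bottomed out (27 N). Lifting and moving towards the long board.

>>> move_arm(
  series=[
    {"x":0,"y":-3.5,"z":0,"rx":0,"ry":0,"rz":0},
    {"x":0,"y":-5,"z":0,"rx":0,"ry":0,"rz":0},
    {"x":0,"y":-4.5,"z":0,"rx":0,"ry":0,"rz":0},
    {"x":0,"y":0,"z":0,"rx":0,"ry":0,"rz":0},
  ],
  jaw=5,
)

```text
clock: 6.82
position: [0.4551, 0.3353, 0.2023]
ee_rot: [-1.565, 0.179, -0.168]
force: [1.0, -0.3, -0.2]
width: 0.39
```

```bash
python3 -c "
from plan import *
import cv2
cv2.imwrite('pics/s6.png',cv2.resize(arm.get_image('side')[110:190,130:210],None,fx=7,fy=7,interpolation=2))
plan([.582,-.35,.2],-.28)"
```

```text
pos [0.454 0.335 0.2  ] toolx yaw -0.22097742863558129 tool y [-0.01  -0.002 -1.   ] joints [-1.053  0.4    0.446  1.802 -0.207  0.994 -0.744] F [ 0.053 -0.133 -0.954] w 0.43402252463185653 t 6.875
rows 13 rot/row [ 0.     0.005 -0.001]
0 shift cm [ 2.115  0.006 -4.924]
1 shift cm [ 2.137  0.006 -4.915]
2 shift cm [ 2.159  0.005 -4.905]
3 shift cm [ 2.182  0.005 -4.895]
4 shift cm [ 2.204  0.005 -4.885]
5 shift cm [ 2.226  0.005 -4.875]
6 shift cm [ 2.248  0.004 -4.865]
7 shift cm [ 2.27   0.004 -4.855]
8 shift cm [ 2.292  0.004 -4.844]
9 shift cm [ 2.314  0.004 -4.834]
10 shift cm [ 2.336  0.004 -4.823]
11 shift cm [ 2.358  0.004 -4.813]
12 shift cm [ 2.38   0.003 -4.802]
```

View pics/s6.png

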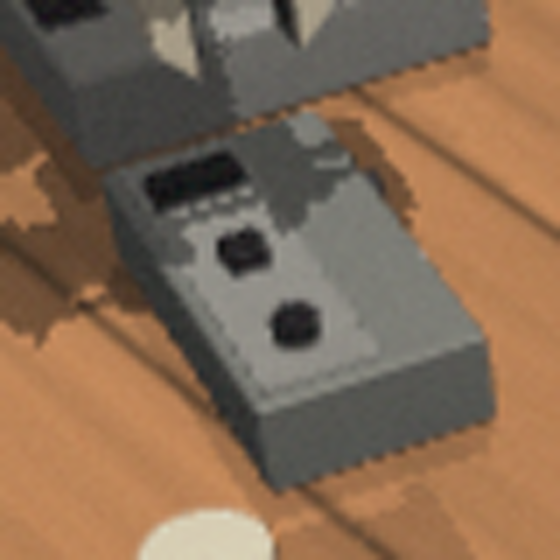

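All three keys are up again, at (195,180), (243,250) and (295,325) in the crop. Next I'll cross to a point just past the board, so the wrist camera can see it.

>>> move_arm(
  series=[
    {"x":2.1,"y":0,"z":-4.9,"rx":0,"ry":0.005,"rz":0},
    {"x":2.1,"y":0,"z":-4.9,"rx":0,"ry":0.005,"rz":0},
    {"x":2.1,"y":0,"z":-4.9,"rx":0,"ry":0.005,"rz":0},
    {"x":2.1,"y":0,"z":-4.9,"rx":0,"ry":0.005,"rz":0},
    {"x":2.2,"y":0,"z":-4.9,"rx":0,"ry":0.005,"rz":0},
    {"x":2.2,"y":0,"z":-4.9,"rx":0,"ry":0.005,"rz":0},
    {"x":2.2,"y":0,"z":-4.9,"rx":0,"ry":0.005,"rz":0},
    {"x":2.2,"y":0,"z":-4.9,"rx":0,"ry":0.005,"rz":0},
    {"x":2.3,"y":0,"z":-4.9,"rx":0,"ry":0.005,"rz":0},
    {"x":2.3,"y":0,"z":-4.9,"rx":0,"ry":0.005,"rz":0},
    {"x":2.3,"y":0,"z":-4.9,"rx":0,"ry":0.005,"rz":0},
    {"x":2.3,"y":0,"z":-4.9,"rx":0,"ry":0.005,"rz":0},
  ],
)

```text
clock: 8.38
position: [0.5626, -0.3115, 0.1821]
ee_rot: [-1.568, 0.237, -0.186]
force: [0.6, 1.0, 1.2]
width: 0.544
```

>>> move_arm(
  series=[
    {"x":1.5,"y":0,"z":-3.0,"rx":0,"ry":0.0,"rz":0},
    {"x":0,"y":0,"z":-1,"rx":0,"ry":0.0,"rz":0},
    {"x":0,"y":0,"z":0,"rx":0,"ry":0,"rz":0},
    {"x":0,"y":0,"z":0,"rx":0,"ry":0,"rz":0},
  ],
)

```text
clock: 8.88
position: [0.5629, -0.3572, 0.1756]
ee_rot: [-1.566, 0.248, -0.183]
force: [-0.5, 0.3, 0.3]
width: 0.544
```

```bash
python3 -c "
from plan import *
import cv2,pickle
s=arm.observe();pickle.dump((s['position'],s['ee_rot']),open('w7.pkl','wb'))
cv2.imwrite('pics/w7.png',arm.get_image('wrist'))
plan([.582,-.32,.2],-.28)"
```

```text
pos [ 0.563 -0.357  0.176] toolx yaw -0.27411590337687003 tool y [-0.041 -0.001 -0.999] joints [ 0.129  0.626  0.564  1.544 -0.33   1.107  0.492] F [0.114 0.439 0.229] w 0.5469183607041409 t 8.925
rows 1 rot/row [ 0.012  0.006 -0.04 ]
0 shift cm [ 0.736 -2.509  4.054]
```

View pics/w7.png

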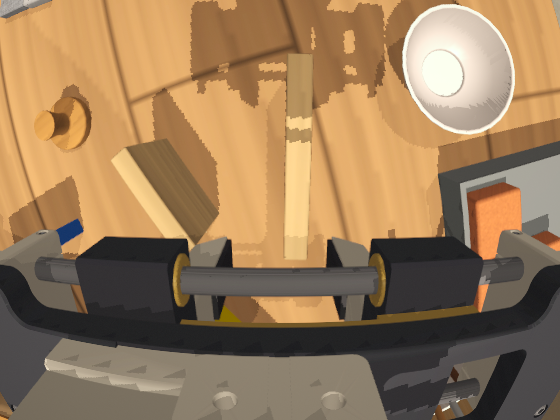

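The long board's top edge runs from about (300,54) to (296,259), between the fingers. The short board is at (165,190), left of the left finger.

```bash
python3 -c "
from plan import *
import pickle
p,r=pickle.load(open('w7.pkl','rb'))
q=[wray(uv,p,r,.09) for uv in[(288,54),(312,55),(284,258),(307,260)]]
for a in q:print(a)
a=(q[0]+q[1])/2;b=(q[2]+q[3])/2
d=a-b;print(a,b,(a+b)/2,np.linalg.norm(d),np.arctan2(d[1],d[0])-np.pi/2)
plan([.582,-.32,.105],-.28)
q=wray((120,155),p,r,.09);print('short',q)
"
```

```text
[ 0.597 -0.247  0.09 ]
[ 0.612 -0.252  0.09 ]
[ 0.555 -0.388  0.09 ]
[ 0.571 -0.394  0.09 ]
[ 0.604 -0.25   0.09 ] [ 0.563 -0.391  0.09 ] [ 0.584 -0.32   0.09 ] 0.1469096828977487 -0.2870261078404399
pos [ 0.563 -0.357  0.176] toolx yaw -0.27411590337687003 tool y [-0.041 -0.001 -0.999] joints [ 0.129  0.626  0.564  1.544 -0.33   1.107  0.492] F [0.114 0.439 0.229] w 0.5469183607041409 t 8.925
rows 2 rot/row [ 0.006  0.003 -0.02 ]
0 shift cm [0.556 3.492 2.084]
1 shift cm [0.48  3.514 2.064]
short [ 0.456 -0.277  0.09 ]
```

>>> move_arm(
  series=[
    {"x":0.55,"y":2.0,"z":2.0,"rx":0.006,"ry":-0.004,"rz":-0.02},
    {"x":0.5,"y":1.5,"z":1.9,"rx":0.006,"ry":-0.004,"rz":-0.02},
    {"x":0,"y":0,"z":0,"rx":0,"ry":0,"rz":0},
    {"x":0,"y":0,"z":0,"rx":0,"ry":0,"rz":0},
  ],
)

```text
clock: 9.43
position: [0.5842, -0.3173, 0.1408]
ee_rot: [-1.56, 0.202, -0.207]
force: [0.3, 0.2, -1.0]
width: 0.539
```

```bash
python3 -c "
from plan import *
plan([.583,-.32,.066],-.283,3)"
```

```text
pos [ 0.584 -0.317  0.141] toolx yaw -0.26020869215231773 tool y [ 0.003  0.001 -1.   ] joints [ 0.084  0.633  0.532  1.619 -0.37   0.989  0.476] F [ 0.336  0.231 -0.966] w 0.5389142733064697 t 9.425
rows 3 rot/row [-0.001  0.008  0.001]
0 shift cm [-0.021  2.494 -0.103]
1 shift cm [-0.018  2.495 -0.102]
2 shift cm [-0.015  2.495 -0.1  ]
```

>>> move_arm(
  series=[
    {"x":-0.05,"y":1.0,"z":-0.2,"rx":0,"ry":0.015,"rz":0},
    {"x":-0.03,"y":2.0,"z":-0.1,"rx":0,"ry":0.008,"rz":0},
    {"x":-0.02,"y":2.5,"z":0,"rx":0,"ry":0,"rz":0},
    {"x":0,"y":1.7,"z":0,"rx":0,"ry":0,"rz":0},
    {"x":0,"y":0,"z":0,"rx":0,"ry":0,"rz":0},
  ],
)

```text
clock: 10.05
position: [0.5812, -0.3226, 0.0646]
ee_rot: [-1.559, 0.225, -0.228]
force: [-0.4, -0.3, -0.5]
width: 0.548
```

```bash
python3 -c "
from plan import *
import cv2
plan([.583,-.32,.066],-.283,1)
cv2.imwrite('pics/w8.png',arm.get_image('wrist'))
cv2.imwrite('pics/s8.png',arm.get_image('side'))"
```

```text
pos [ 0.581 -0.323  0.065] toolx yaw -0.2885359194545713 tool y [ 0.002 -0.    -1.   ] joints [ 0.118  0.72   0.492  1.675 -0.427  0.853  0.502] F [-0.412 -0.254 -0.546] w 0.5483517000773349 t 10.05
rows 1 rot/row [-0.    -0.006  0.002]
0 shift cm [ 0.102 -0.142  0.303]
```

View pics/w8.png

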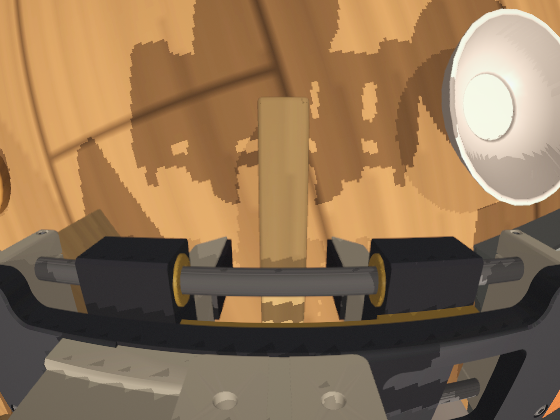

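View pics/s8.png

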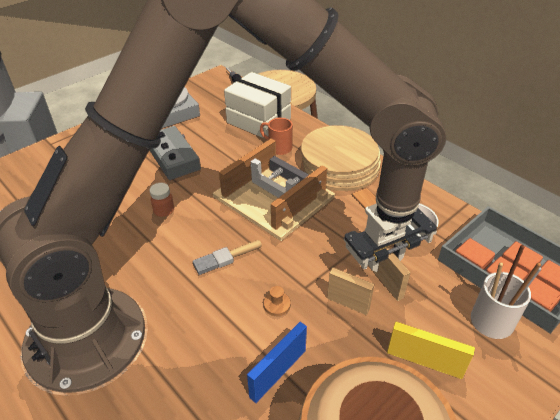

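The board lies centred and parallel between the fingers: its top spans columns 258–308, and the finger pads are at 222 and 340. The short board stands clear of them. Nudging along z, then closing.

>>> move_arm(
  series=[
    {"x":0.05,"y":0,"z":0.25,"rx":0,"ry":-0.005,"rz":0},
    {"x":0,"y":0,"z":0,"rx":0,"ry":0,"rz":0},
  ],
)

```text
clock: 10.4
position: [0.5843, -0.3213, 0.0679]
ee_rot: [-1.561, 0.216, -0.228]
force: [0.4, -0.8, 0.6]
width: 0.546
```

>>> move_arm(
  series=[
    {"x":0,"y":0,"z":0,"rx":0,"ry":0,"rz":0},
    {"x":0,"y":0,"z":0,"rx":0,"ry":0,"rz":0},
    {"x":0,"y":0,"z":0,"rx":0,"ry":0,"rz":0},
    {"x":0,"y":0,"z":0,"rx":0,"ry":0,"rz":0},
    {"x":0,"y":0,"z":0,"rx":0,"ry":0,"rz":0},
    {"x":0,"y":0,"z":0,"rx":0,"ry":0,"rz":0},
  ],
  jaw=0.5,
  newtons=35,
)

```text
clock: 11.15
position: [0.5848, -0.3213, 0.069]
ee_rot: [-1.561, 0.215, -0.229]
force: [-0.7, -0.0, 0.9]
width: 0.195
```

>>> move_arm(
  series=[
    {"x":0,"y":-2,"z":0,"rx":0,"ry":0,"rz":0},
    {"x":0,"y":-4,"z":0,"rx":0,"ry":0,"rz":0},
    {"x":0,"y":-5,"z":0,"rx":0,"ry":0,"rz":0},
    {"x":0,"y":-3,"z":0,"rx":0,"ry":0,"rz":0},
    {"x":0,"y":0,"z":0,"rx":0,"ry":0,"rz":0},
    {"x":0,"y":0,"z":0,"rx":0,"ry":0,"rz":0},
  ],
)

```text
clock: 11.9
position: [0.5825, -0.321, 0.2169]
ee_rot: [-1.561, 0.216, -0.229]
force: [-0.0, 0.1, -2.8]
width: 0.192
```

```bash
python3 -c "
from plan import *
import cv2,pickle
# jig frame target x=-.055
J=np.array([.5844,.0521]);a=.0927
t=J+np.array([np.cos(a),np.sin(a)])*-.06
s=arm.observe();pickle.dump((s['position'],s['ee_rot']),open('w9.pkl','wb'))
cv2.imwrite('pics/w9.png',arm.get_image('wrist'))
print(t);plan([*t,.2],a)"
```

```text
[0.525 0.047]
pos [ 0.583 -0.321  0.217] toolx yaw -0.28397661821640446 tool y [ 0.008 -0.003 -1.   ] joints [ 0.061  0.561  0.578  1.544 -0.329  1.126  0.425] F [ 0.293 -0.798 -2.378] w 0.19373812398536255 t 11.95
rows 7 rot/row [ 0.    -0.054  0.001]
0 shift cm [-2.268  0.217  4.811]
1 shift cm [-2.005  0.221  4.926]
2 shift cm [-1.737  0.225  5.027]
3 shift cm [-1.464  0.229  5.113]
4 shift cm [-1.187  0.233  5.184]
5 shift cm [-0.906  0.236  5.24 ]
6 shift cm [-0.622  0.239  5.281]
```

View pics/w9.png

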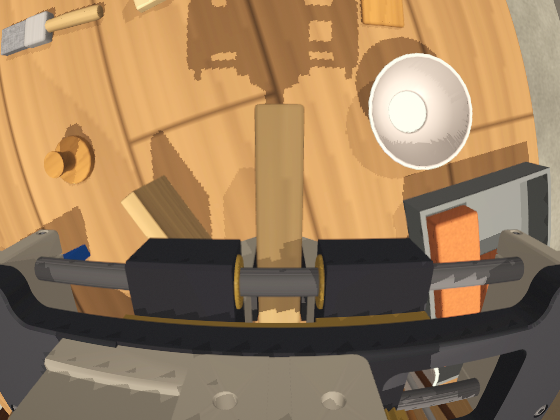

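The board is held and level: its top is visible from (279,104) down between the fingers, and the opening of about 17.7 mm matches 18 mm. Next I'll check how far its centre sits from the TCP.

```bash
python3 -c "
from plan import *
import pickle
p,r=pickle.load(open('w9.pkl','rb'));R=Rn.from_rotvec(r)
for uv in[(256,104),(303,104),(258,230),(302,230)]: print(R.inv().apply(wray(uv,p,r,p[2]+.021)-p))
"
```

```text
[-0.008 -0.021  0.076]
[ 0.008 -0.021  0.076]
[-0.008 -0.021  0.029]
[ 0.009 -0.021  0.029]
```

>>> move_arm(
  series=[
    {"x":-2.3,"y":0,"z":4.8,"rx":0,"ry":-0.054,"rz":0},
    {"x":-2.0,"y":0,"z":4.9,"rx":0,"ry":-0.054,"rz":0},
    {"x":-1.8,"y":0,"z":5.0,"rx":0,"ry":-0.054,"rz":0},
    {"x":-1.5,"y":0,"z":5.1,"rx":0,"ry":-0.054,"rz":0},
    {"x":-1.2,"y":0,"z":5.1,"rx":0,"ry":-0.054,"rz":0},
    {"x":-0.9,"y":0,"z":5.2,"rx":0,"ry":-0.054,"rz":0},
    {"x":-0.6,"y":0,"z":3.9,"rx":0,"ry":-0.054,"rz":0},
    {"x":0,"y":0,"z":0,"rx":0,"ry":0,"rz":0},
    {"x":0,"y":0,"z":0,"rx":0,"ry":0,"rz":0},
  ],
)

```text
clock: 13.08
position: [0.5139, 0.0414, 0.2039]
ee_rot: [-1.575, -0.075, 0.092]
force: [0.5, -1.3, -1.4]
width: 0.194
```

```bash
python3 -c "
from plan import *
import cv2,pickle
s=arm.observe();pickle.dump((s['position'],s['ee_rot']),open('w10.pkl','wb'))
cv2.imwrite('pics/w10.png',arm.get_image('wrist'))
cv2.imwrite('pics/s10.png',arm.get_image('side'))
plan([.525,.0465,.16],.0927,2)"
```

```text
pos [0.514 0.041 0.204] toolx yaw 0.10512716033177069 tool y [-0.01  -0.006 -1.   ] joints [-0.54   0.317  0.456  1.911 -0.162  0.96   0.096] F [ 0.02  -0.379 -1.317] w 0.19438943065600056 t 13.175
rows 2 rot/row [ 0.003  0.006 -0.005]
0 shift cm [0.593 2.199 0.225]
1 shift cm [0.58  2.202 0.223]
```

View pics/w10.png

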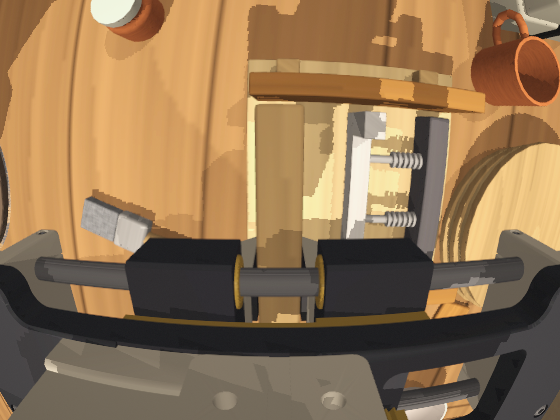

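View pics/s10.png

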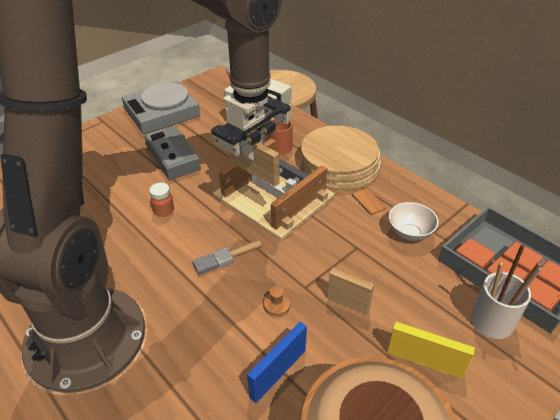

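>>> move_arm(
  series=[
    {"x":0.6,"y":1.0,"z":0.35,"rx":0.003,"ry":0.006,"rz":-0.005},
    {"x":0,"y":1.0,"z":0,"rx":0.003,"ry":0.006,"rz":-0.005},
    {"x":0,"y":0,"z":0,"rx":0,"ry":0,"rz":0},
    {"x":0,"y":0,"z":0,"rx":0,"ry":0,"rz":0},
  ],
)

```text
clock: 13.68
position: [0.5201, 0.0425, 0.1819]
ee_rot: [-1.57, -0.068, 0.069]
force: [-0.6, -0.2, -1.2]
width: 0.191
```

```bash
python3 -c "
from plan import *
import cv2,pickle
s=arm.observe();pickle.dump((s['position'],s['ee_rot']),open('w11.pkl','wb'))
im=arm.get_image('wrist');cv2.imwrite('pics/w11.png',im)
cv2.imwrite('pics/w11c.png',cv2.resize(im[40:250,230:500],None,fx=2.9,fy=2.8,interpolation=2))
plan([.520,.045,.1],.0927,3)"
```

```text
pos [0.52  0.043 0.182] toolx yaw 0.08732455003488902 tool y [-0.001 -0.    -1.   ] joints [-0.527  0.349  0.448  1.931 -0.19   0.903  0.103] F [ 0.367 -0.75  -1.798] w 0.19260728462246993 t 13.725
rows 3 rot/row [ 0.    -0.002 -0.   ]
0 shift cm [0.009 2.73  0.084]
1 shift cm [0.008 2.73  0.083]
2 shift cm [0.008 2.73  0.083]
```

View pics/w11c.png

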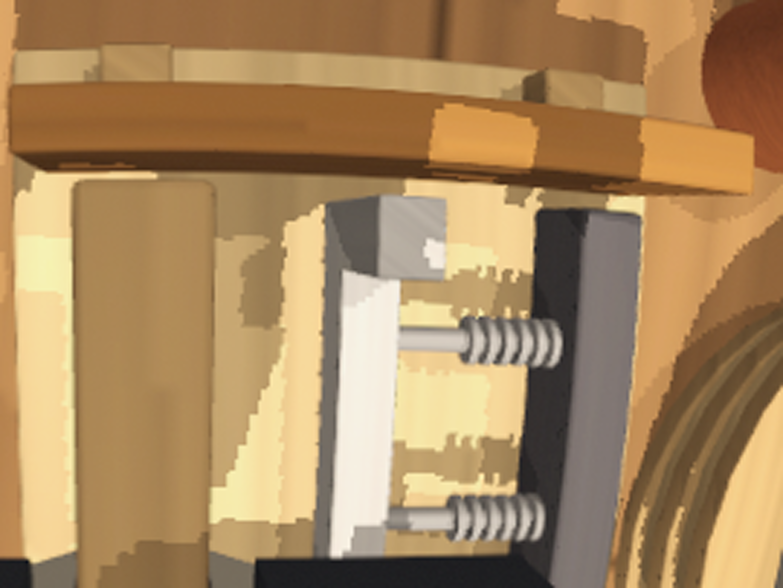

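```bash
python3 -c "
from plan import *
import pickle
p,r=pickle.load(open('w11.pkl','rb'))
J=np.array([.5844,.0521]);a=.0927
def loc(q):
    d=q[:2]-J;return np.array([np.cos(a)*d[0]+np.sin(a)*d[1],-np.sin(a)*d[0]+np.cos(a)*d[1]])
f=lambda u,v:(u/2.9+230,v/2.8+40)
for n,u,v,z in[('bar',342,275,.049),('bar',336,415,.049),('bar',330,555,.049),('tine in',378,280,.091),('tine out',380,197,.091),('sideL front in',10,153,.095),('sideL rear in',750,193,.095),('sideL front out',12,85,.095),('sideL rear out',752,137,.095)]:
    print(n,loc(wray(f(u,v),p,r,z)))
b=[loc(wray(f(u,v),p,r,p[2]+.021)) for u,v in[(215,183),(208,560),(75,185),(78,560)]];print('board',b)
"
```

```text
bar [-0.007  0.052]
bar [-0.008  0.009]
bar [-0.007 -0.036]
tine in [-0.007  0.053]
tine out [-0.007  0.075]
sideL front in [-0.096  0.085]
sideL rear in [0.101 0.084]
sideL front out [-0.095  0.102]
sideL rear out [0.101 0.101]
board [array([-0.056,  0.072]), array([-0.056,  0.021]), array([-0.073,  0.071]), array([-0.073,  0.021])]
```

The wrist view confirms the stop bar is parallel to my jig yaw, and its face is about 3 mm further on than estimated. The board needs about 4.5 mm more to the left (+y) to be centred. Descending.

>>> move_arm(
  series=[
    {"x":0,"y":1.0,"z":0.45,"rx":0,"ry":-0.006,"rz":0},
    {"x":0,"y":2.5,"z":0,"rx":0,"ry":0,"rz":0},
    {"x":0,"y":2.5,"z":0,"rx":0,"ry":0,"rz":0},
    {"x":0,"y":1.4,"z":0,"rx":0,"ry":0,"rz":0},
    {"x":0,"y":0,"z":0,"rx":0,"ry":0,"rz":0},
    {"x":0,"y":0,"z":0,"rx":0,"ry":0,"rz":0},
  ],
)

```text
clock: 14.48
position: [0.5205, 0.0489, 0.1057]
ee_rot: [-1.569, -0.077, 0.074]
force: [0.4, 0.1, -1.4]
width: 0.196
```

```bash
python3 -c "
from plan import *
import cv2,pickle
s=arm.observe();pickle.dump((s['position'],s['ee_rot']),open('w12.pkl','wb'))
im=arm.get_image('wrist');cv2.imwrite('pics/w12.png',im)
cv2.imwrite('pics/s12.png',cv2.resize(arm.get_image('side')[100:240,200:350],None,fx=4,fy=4,interpolation=2))
plan([.520,.047,.085],.0927,1)"
```

```text
pos [0.521 0.049 0.106] toolx yaw 0.09602616669161142 tool y [ 0.002  0.001 -1.   ] joints [-0.491  0.455  0.398  2.005 -0.26   0.729  0.162] F [ 0.53  -0.453 -1.854] w 0.19593799205464058 t 14.575
rows 1 rot/row [-0.001  0.003  0.002]
0 shift cm [-0.082  2.09  -0.195]
```

View pics/w12.png

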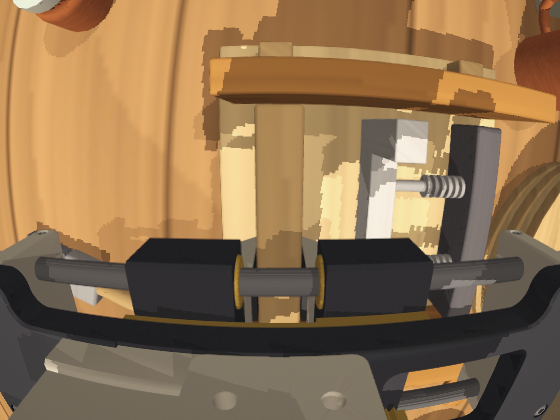

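View pics/s12.png

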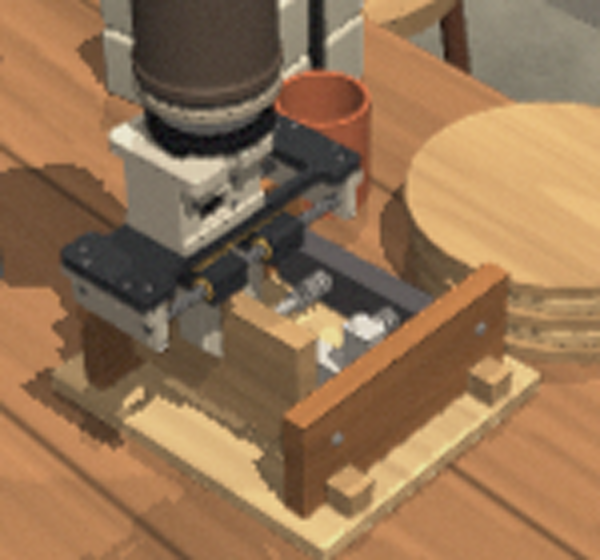

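```bash
cat > ck.py <<'E'
from plan import *
import pickle,sys
J=np.array([.5844,.0521]);a=.0927
def loc(q):
    d=q[:2]-J;return np.array([np.cos(a)*d[0]+np.sin(a)*d[1],-np.sin(a)*d[0]+np.cos(a)*d[1]])
E
python3 -c "
from ck import *
p,r=pickle.load(open('w12.pkl','rb'))
for n,u,v,z in[('bd L',255,105,p[2]+.021),('bd R',303,105,p[2]+.021),('side in front',211,97,.095),('side in rear',558,122,.095),('side out front',211,60,.095),('tine front out',396,120,.091),('tine front in',397,163,.091),('bar',372,165,.049),('bar',362,235,.049)]: print(n,loc(wray((u,v),p,r,z)))
print('tcp',loc(p))
"
```

```text
bd L [-0.073  0.078]
bd R [-0.056  0.078]
side in front [-0.095  0.084]
side in rear [0.104 0.085]
side out front [-0.095  0.101]
tine front out [-0.008  0.075]
tine front in [-0.006  0.054]
bar [-0.007  0.047]
bar [-0.01   0.001]
tcp [-0.064  0.003]
```

The gap at the left end measures 6–7 mm, against 7 mm ideal, so the board is centred. Lowering onto the base.

>>> move_arm(
  series=[
    {"x":0,"y":1.0,"z":0,"rx":0,"ry":0,"rz":0},
    {"x":0,"y":0.5,"z":0,"rx":0,"ry":0,"rz":0},
    {"x":0,"y":0,"z":0,"rx":0,"ry":0,"rz":0},
    {"x":0,"y":0,"z":0,"rx":0,"ry":0,"rz":0},
  ],
)

```text
clock: 15.08
position: [0.5212, 0.0491, 0.0907]
ee_rot: [-1.568, -0.078, 0.073]
force: [0.5, 0.2, -2.2]
width: 0.191
```

>>> move_arm(
  series=[
    {"x":0,"y":0.3,"z":0,"rx":0,"ry":0,"rz":0},
    {"x":0,"y":0,"z":0,"rx":0,"ry":0,"rz":0},
  ],
)

```text
clock: 15.32
position: [0.5213, 0.0492, 0.0877]
ee_rot: [-1.568, -0.079, 0.072]
force: [0.1, 0.1, -1.9]
width: 0.196
```

>>> move_arm(
  series=[
    {"x":0,"y":0.2,"z":0,"rx":0,"ry":0,"rz":0},
    {"x":0,"y":0,"z":0,"rx":0,"ry":0,"rz":0},
  ],
)

```text
clock: 15.58
position: [0.5214, 0.0492, 0.0856]
ee_rot: [-1.568, -0.079, 0.072]
force: [-0.1, -0.0, -1.4]
width: 0.195
```

>>> move_arm(
  series=[
    {"x":0,"y":0.1,"z":0,"rx":0,"ry":0,"rz":0},
    {"x":0,"y":0,"z":0,"rx":0,"ry":0,"rz":0},
  ],
)

```text
clock: 15.82
position: [0.5215, 0.0492, 0.0846]
ee_rot: [-1.568, -0.079, 0.072]
force: [-0.5, 0.4, -1.6]
width: 0.193
```

>>> move_arm(
  series=[
    {"x":0,"y":0.1,"z":0,"rx":0,"ry":0,"rz":0},
    {"x":0,"y":0,"z":0,"rx":0,"ry":0,"rz":0},
  ],
)

```text
clock: 16.08
position: [0.5216, 0.0492, 0.084]
ee_rot: [-1.568, -0.079, 0.072]
force: [-0.3, 0.2, -0.1]
width: 0.193
```

Base contact: the weight has come off the wrist (−1.6 to −0.1 N). Now sliding forward toward the stop.

>>> move_arm(
  series=[
    {"x":0.8,"y":0,"z":0,"rx":0,"ry":0.004,"rz":0},
    {"x":0.8,"y":0,"z":0,"rx":0,"ry":0,"rz":0},
    {"x":0.8,"y":0,"z":0,"rx":0,"ry":0,"rz":0},
    {"x":0.8,"y":0,"z":0,"rx":0,"ry":0,"rz":0},
    {"x":0.4,"y":0,"z":0,"rx":0,"ry":0,"rz":0},
    {"x":0,"y":0,"z":0,"rx":0,"ry":0,"rz":0},
    {"x":0,"y":0,"z":0,"rx":0,"ry":0,"rz":0},
  ],
)

```text
clock: 16.95
position: [0.5607, 0.0529, 0.084]
ee_rot: [-1.568, -0.076, 0.068]
force: [-0.7, -0.1, -0.3]
width: 0.195
```

```bash
python3 -c "
from ck import *
import cv2
s=arm.observe();p,r=s['position'],s['ee_rot'];pickle.dump((p,r),open('w13.pkl','wb'))
im=arm.get_image('wrist');cv2.imwrite('pics/w13.png',im)
cv2.imwrite('pics/w13c.png',cv2.resize(im[60:250,230:460],None,fx=3,fy=3,interpolation=2))
print(loc(p));plan([*(p[:2]),.084],.0927,1)"
```

```text
[-0.024  0.003]
pos [0.561 0.053 0.084] toolx yaw 0.0919124449918362 tool y [ 0.005  0.002 -1.   ] joints [-0.458  0.538  0.378  1.925 -0.291  0.726  0.182] F [-0.847  0.06  -0.339] w 0.19288482983851202 t 17.0
rows 1 rot/row [-0.001 -0.001  0.005]
0 shift cm [ 0.001 -0.001 -0.002]
```

View pics/w13c.png

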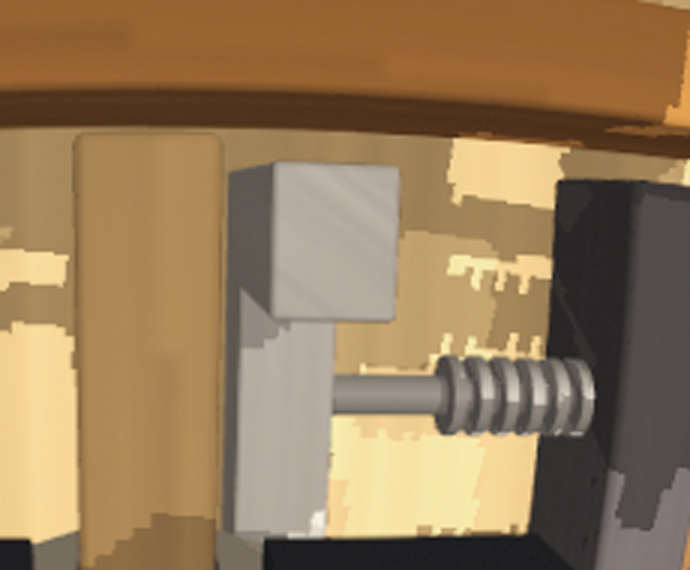

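The board's front edge (222 in the crop) is parallel to the tine's front edge (273) with about 7 mm to go. I'll advance in small steps, watching the force.

```bash
python3 -c "
from ck import *
p,r=pickle.load(open('w13.pkl','rb'))
f=lambda u,v:(u/3+230-.33,v/3+60-.33)
for n,u,v,z in[('tine',273,163,.091),('tine',273,318,.091),('bd',222,140,.105),('bd',217,530,.105),('bar',242,325,.049),('bar',234,530,.049),('blk top front',633,185,.055),('blk',612,470,.055)]: print(n,loc(wray(f(u,v),p,r,z)))
"
```

```text
tine [-0.007  0.075]
tine [-0.007  0.055]
bd [-0.015  0.078]
bd [-0.015  0.029]
bar [-0.007  0.048]
bar [-0.007  0.009]
blk top front [0.066 0.076]
blk [0.066 0.022]
```

>>> move_arm(
  series=[
    {"x":0.3,"y":0,"z":0,"rx":0,"ry":0,"rz":0},
    {"x":0.2,"y":0,"z":0,"rx":0,"ry":0,"rz":0},
    {"x":0,"y":0,"z":0,"rx":0,"ry":0,"rz":0},
    {"x":0,"y":0,"z":0,"rx":0,"ry":0,"rz":0},
  ],
)

```text
clock: 17.5
position: [0.5654, 0.0533, 0.084]
ee_rot: [-1.568, -0.076, 0.069]
force: [-0.6, -0.7, 0.2]
width: 0.194
```

>>> move_arm(
  series=[
    {"x":0.2,"y":0,"z":0,"rx":0,"ry":0,"rz":0},
    {"x":0,"y":0,"z":0,"rx":0,"ry":0,"rz":0},
  ],
)

```text
clock: 17.75
position: [0.5675, 0.0535, 0.084]
ee_rot: [-1.568, -0.076, 0.069]
force: [1.3, -0.1, -0.2]
width: 0.196
```

>>> move_arm(
  series=[
    {"x":0.2,"y":0,"z":0,"rx":0,"ry":0,"rz":0},
    {"x":0,"y":0,"z":0,"rx":0,"ry":0,"rz":0},
  ],
)

```text
clock: 18.0
position: [0.5693, 0.0537, 0.084]
ee_rot: [-1.568, -0.075, 0.069]
force: [-0.7, -0.9, 0.3]
width: 0.193
```

>>> move_arm(
  series=[
    {"x":0.2,"y":0,"z":0,"rx":0,"ry":0,"rz":0},
    {"x":0,"y":0,"z":0,"rx":0,"ry":0,"rz":0},
  ],
)

```text
clock: 18.25
position: [0.5708, 0.0538, 0.0839]
ee_rot: [-1.568, -0.074, 0.07]
force: [-0.4, -0.2, 1.4]
width: 0.198
```

>>> move_arm(
  series=[
    {"x":0.2,"y":0,"z":0,"rx":0,"ry":0,"rz":0},
    {"x":0,"y":0,"z":0,"rx":0,"ry":0,"rz":0},
  ],
)

```text
clock: 18.5
position: [0.572, 0.0539, 0.0839]
ee_rot: [-1.568, -0.073, 0.071]
force: [-1.4, 0.2, 1.6]
width: 0.198
```

>>> move_arm(
  series=[
    {"x":0.2,"y":0,"z":0,"rx":0,"ry":0,"rz":0},
    {"x":0,"y":0,"z":0,"rx":0,"ry":0,"rz":0},
  ],
)

```text
clock: 18.75
position: [0.573, 0.054, 0.0839]
ee_rot: [-1.567, -0.071, 0.073]
force: [-1.6, 0.3, 0.8]
width: 0.195
```

>>> move_arm(
  series=[
    {"x":0.2,"y":0,"z":0,"rx":0,"ry":0,"rz":0},
    {"x":0,"y":0,"z":0,"rx":0,"ry":0,"rz":0},
  ],
)

```text
clock: 19.0
position: [0.5737, 0.0541, 0.0839]
ee_rot: [-1.567, -0.069, 0.075]
force: [-3.6, 0.2, 2.4]
width: 0.189
```

```bash
cat > look.py <<'E'
from ck import *
import cv2
n=sys.argv[1]
s=arm.observe();p,r=s['position'],s['ee_rot'];pickle.dump((p,r),open(f'w{n}.pkl','wb'))
im=arm.get_image('wrist')
cv2.imwrite(f'pics/w{n}c.png',cv2.resize(im[60:250,230:460],None,fx=3,fy=3,interpolation=2))
im=arm.get_image('side')
cv2.imwrite(f'pics/s{n}c.png',cv2.resize(im[110:250,210:350],None,fx=4,fy=4,interpolation=2))
print(loc(p),p);plan([*(p[:2]),.084],.0927,1)
f=[arm.observe()['force']]
print(f)
E
python3 look.py 14
```

```text
[-0.01   0.003] [0.574 0.054 0.084]
pos [0.574 0.054 0.084] toolx yaw 0.09147242703139669 tool y [-0.004  0.002 -1.   ] joints [-0.45   0.56   0.378  1.884 -0.294  0.755  0.183] F [-4.909  0.793  4.035] w 0.19254418650293656 t 19.1
rows 1 rot/row [-0.003 -0.001 -0.004]
0 shift cm [-0.001 -0.005  0.004]
[array([-4.909,  0.793,  4.035])]
```

View pics/w14c.png

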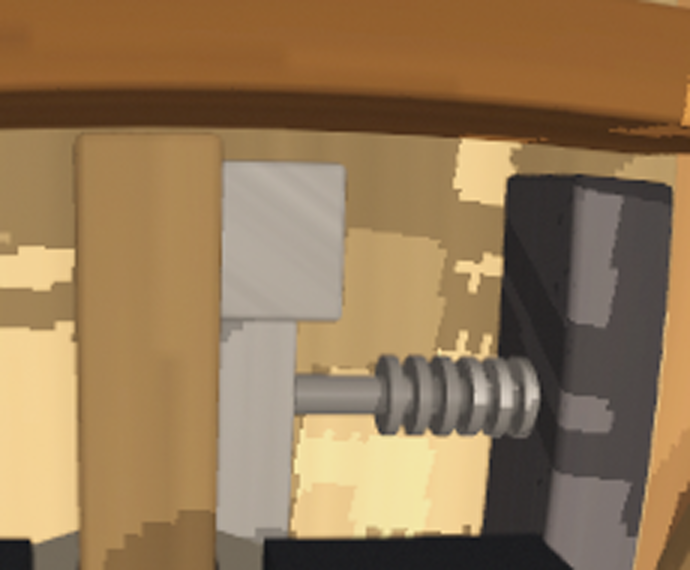

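View pics/s14c.png

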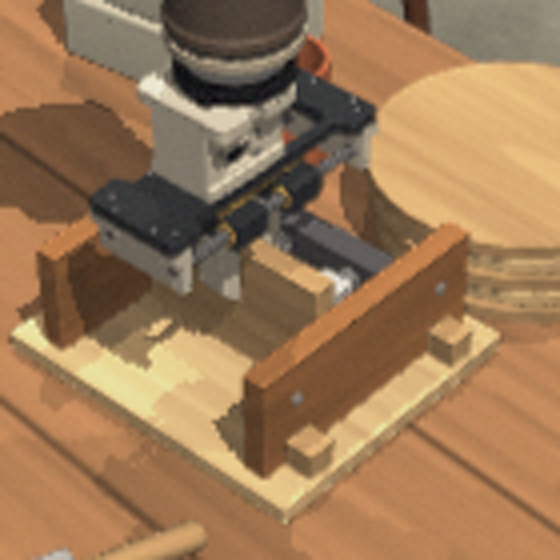

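```bash
cat > ms.py <<'E'
from ck import *
n=sys.argv[1];p,r=pickle.load(open(f'w{n}.pkl','rb'))
f=lambda u,v:(u/3+230-.33,v/3+60-.33)
for a in sys.argv[2:]:
    nm,u,v,z=a.split(',');print(nm,loc(wray(f(float(u),float(v)),p,r,float(z))))
E
python3 ms.py 14 tineback,344,166,.091 tineback,341,318,.091 tinefront,222,162,.091 barback,295,330,.049 blk,575,185,.055 blk,549,530,.055
echo; python3 ms.py 13 tineback,399,168,.091 tineback,395,318,.091 barback,333,330,.049
```

```text
tineback [0.016 0.075]
tineback [0.016 0.055]
tinefront [-0.001  0.075]
barback [0.016 0.047]
blk [0.066 0.075]
blk [0.067 0.01 ]

tineback [0.01  0.075]
tineback [0.01  0.055]
barback [0.01  0.047]
```

The board now lies flush against the tine and bar (the seam is at about (220,165–530) in the crop). The wrist measurement puts the stop about 6 mm back, at roughly 5 N. About 4 mm more to go.

>>> move_arm(
  series=[
    {"x":0.25,"y":0,"z":0,"rx":0,"ry":0,"rz":-0.004},
    {"x":0.05,"y":0,"z":0,"rx":0,"ry":0,"rz":0},
  ],
)

```text
clock: 19.35
position: [0.5749, 0.0541, 0.084]
ee_rot: [-1.567, -0.069, 0.074]
force: [-4.9, -0.3, 4.0]
width: 0.191
```

>>> move_arm(
  series=[
    {"x":0.25,"y":0,"z":0,"rx":0,"ry":0,"rz":-0.004},
    {"x":0.05,"y":0,"z":0,"rx":0,"ry":0,"rz":0},
  ],
)

```text
clock: 19.6
position: [0.5756, 0.0542, 0.0839]
ee_rot: [-1.566, -0.069, 0.075]
force: [-4.9, -0.3, 3.1]
width: 0.194
```

```bash
python3 look.py 15; python3 -c "
from plan import *
for i in range(6):
    arm.get_image('top');s=arm.observe();print(s['position']*1000,s['force'],Rn.from_rotvec(s['ee_rot']).as_matrix()[:,1])"
```

```text
[-0.009  0.003] [0.576 0.054 0.084]
pos [0.576 0.054 0.084] toolx yaw 0.09132165052855151 tool y [-0.004  0.003 -1.   ] joints [-0.448  0.562  0.377  1.88  -0.295  0.758  0.184] F [-7.045  0.406  5.273] w 0.19616058151366303 t 19.7
rows 1 rot/row [-0.004 -0.001 -0.004]
0 shift cm [-0.002 -0.009 -0.   ]
[array([-7.045,  0.406,  5.273])]
[575.666  54.224  83.923] [-5.625  0.541  6.479] [-0.004  0.003 -1.   ]
[575.614  54.204  83.903] [-5.612  0.461  5.953] [-0.004  0.003 -1.   ]
[575.674  54.226  83.944] [-5.68  -0.274  6.8  ] [-0.004  0.003 -1.   ]
[575.663  54.224  83.924] [-6.793 -0.238  6.02 ] [-0.004  0.003 -1.   ]
[575.655  54.227  83.916] [-6.968 -0.376  5.82 ] [-0.004  0.003 -1.   ]
[575.631  54.202  83.912] [-6.497 -0.098  6.834] [-0.004  0.003 -1.   ]
```

View pics/w15c.png

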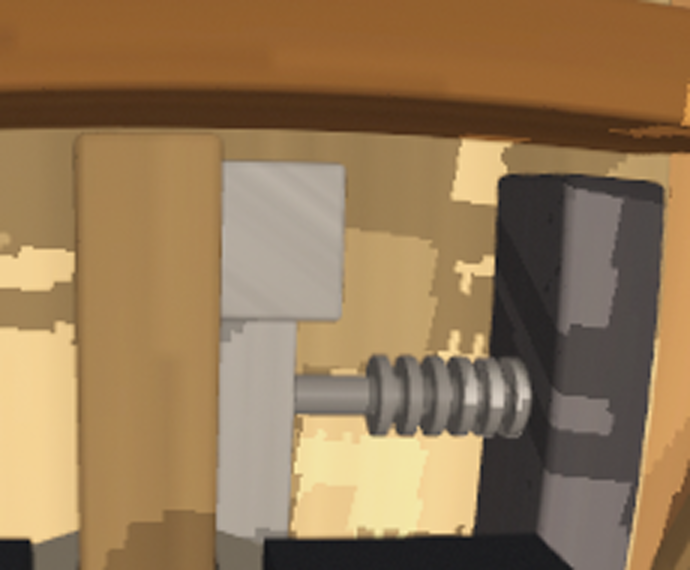

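Run:
```python
import pickle
from ck import *
np.set_printoptions(precision=5,suppress=True)
for n in(13,14,15):
    p,r=pickle.load(open(f'w{n}.pkl','rb'));print(n,loc(p))
```

```text
13 [-0.02354  0.00297]
14 [-0.01044  0.00295]
15 [-0.00856  0.00289]
```

Holding is steady. Vision puts the stop at about 8 mm and force at about 6.5 mm, so I'll go 2–2.5 mm further.

>>> move_arm(
  series=[
    {"x":0.25,"y":-0.03,"z":0,"rx":0,"ry":0,"rz":-0.004},
    {"x":0.15,"y":0,"z":0,"rx":0,"ry":0,"rz":0},
  ],
)

```text
clock: 20.25
position: [0.5763, 0.0543, 0.0839]
ee_rot: [-1.566, -0.067, 0.077]
force: [-9.4, -0.4, 10.4]
width: 0.197
```

>>> move_arm(
  series=[
    {"x":0.25,"y":-0.03,"z":0,"rx":0,"ry":0,"rz":-0.004},
    {"x":0.15,"y":0,"z":0,"rx":0,"ry":0,"rz":0},
  ],
)

```text
clock: 20.5
position: [0.5767, 0.0543, 0.0839]
ee_rot: [-1.565, -0.064, 0.079]
force: [-8.3, -0.7, 9.2]
width: 0.192
```

```bash
python3 look.py 16; python3 -c "
from plan import *
for i in range(4):
    arm.get_image('top');s=arm.observe();print(s['position']*1000,s['force'],Rn.from_rotvec(s['ee_rot']).as_matrix()[:,1])"
```

```text
[-0.007  0.003] [0.577 0.054 0.084]
pos [0.577 0.054 0.084] toolx yaw 0.09129546189070643 tool y [-0.01   0.004 -1.   ] joints [-0.446  0.566  0.377  1.872 -0.295  0.768  0.185] F [-9.638  1.082 10.966] w 0.19097002769584057 t 20.6
rows 1 rot/row [-0.005 -0.001 -0.009]
0 shift cm [-0.    -0.006 -0.005]
[array([-9.638,  1.082, 10.966])]
[576.704  54.283  83.93 ] [-9.474 -0.326 10.557] [-0.01   0.004 -1.   ]
[576.732  54.346  83.94 ] [-10.474  -0.107   9.679] [-0.01   0.004 -1.   ]
[576.703  54.313  83.938] [-9.205  0.087 10.651] [-0.01   0.004 -1.   ]
[576.697  54.326  83.928] [-9.573 -0.929  9.597] [-0.01   0.004 -1.   ]
```

View pics/w16c.png

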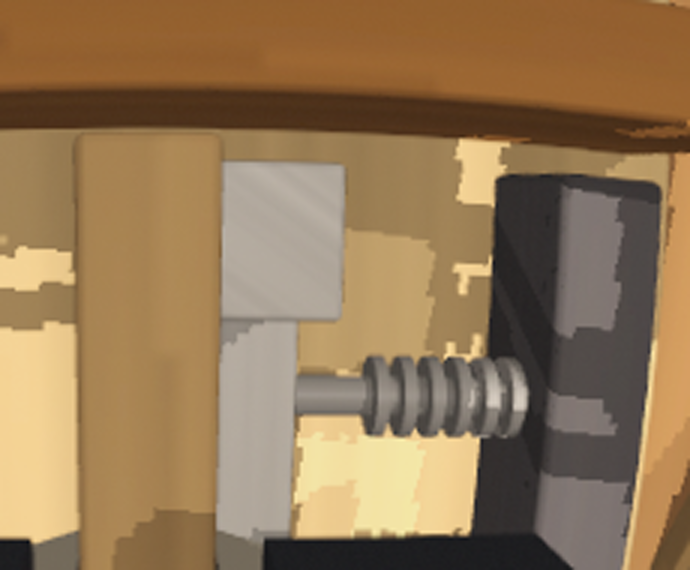

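Force is about 9.6 N, but the tool has tilted 0.01 rad and pushes the board down with about 10 N. I'll take the tilt out while keeping the push.

>>> move_arm(
  series=[
    {"x":0.25,"y":-0.03,"z":0,"rx":-0.004,"ry":0,"rz":-0.02},
  ],
)

```text
clock: 20.92
position: [0.5768, 0.0543, 0.0839]
ee_rot: [-1.568, -0.076, 0.067]
force: [-13.2, -1.1, 11.8]
width: 0.194
```

```bash
cat > st.py <<'E'
from ck import *
np.set_printoptions(precision=4,suppress=True)
for i in range(4):
    arm.get_image('top');s=arm.observe();print(s['position'],loc(s['position']),s['force'],Rn.from_rotvec(s['ee_rot']).as_matrix()[:,1],s['ft_torque'],s['clock'])
E
python3 st.py
```

```text
[0.5767 0.0543 0.0839] [-0.0075  0.0029] [-10.1419  -1.0549   7.2524] [ 0.0068  0.0017 -1.    ] [-0.3813  2.7824 -0.0755] 20.975
[0.5767 0.0543 0.0839] [-0.0075  0.0029] [-9.4417 -1.6676  9.5227] [ 0.0063  0.0018 -1.    ] [-0.3621  2.9309 -0.0555] 21.025
[0.5767 0.0543 0.0839] [-0.0074  0.0029] [-10.9427  -1.2855  10.2499] [ 0.006   0.0018 -1.    ] [-0.3554  2.986  -0.0041] 21.075
[0.5767 0.0543 0.0839] [-0.0075  0.0029] [-10.7126  -2.2388   9.6933] [ 0.0058  0.0018 -1.    ] [-0.2762  3.0239 -0.0904] 21.125
```

>>> move_arm(
  series=[
    {"x":0.3,"y":-0.1,"z":0,"rx":0,"ry":0,"rz":0.004},
    {"x":0.2,"y":-0.05,"z":0,"rx":0,"ry":0,"rz":0},
  ],
)

```text
clock: 21.38
position: [0.5773, 0.0544, 0.0839]
ee_rot: [-1.568, -0.066, 0.077]
force: [-8.5, -0.6, 6.9]
width: 0.19
```

```bash
python3 st.py
```

```text
[0.5774 0.0544 0.084 ] [-0.0068  0.0029] [-9.7663 -0.1857  5.1548] [-0.0071  0.0011 -1.    ] [-0.2477  1.8862 -0.0129] 21.425
[0.5774 0.0544 0.0839] [-0.0068  0.0029] [-9.8929 -0.3044  4.363 ] [-0.0069  0.0011 -1.    ] [-0.2762  1.8459 -0.0455] 21.475
[0.5773 0.0544 0.0839] [-0.0068  0.0029] [-9.4139 -1.156   4.2924] [-0.0069  0.0012 -1.    ] [-0.2408  1.8433 -0.0482] 21.525
[0.5773 0.0544 0.0839] [-0.0068  0.0029] [-8.7016 -1.3328  5.1799] [-0.0068  0.0011 -1.    ] [-0.3014  1.7773 -0.0688] 21.575
```

>>> move_arm(
  series=[
    {"x":0.3,"y":-0.05,"z":0,"rx":0,"ry":0,"rz":-0.006},
    {"x":0.25,"y":-0.03,"z":0,"rx":0,"ry":0,"rz":-0.006},
  ],
)

```text
clock: 21.82
position: [0.5776, 0.0544, 0.0839]
ee_rot: [-1.567, -0.067, 0.075]
force: [-12.7, -1.4, 11.9]
width: 0.2
```

```bash
python3 st.py;python3 look.py 17
```

```text
[0.5776 0.0544 0.0839] [-0.0066  0.0029] [-13.0346  -0.7626  11.142 ] [-0.0051  0.0023 -1.    ] [-0.4754  2.7287 -0.0147] 21.875
[0.5776 0.0544 0.0839] [-0.0066  0.0029] [-11.973   -0.5088  10.992 ] [-0.0052  0.0023 -1.    ] [-0.4638  2.715  -0.065 ] 21.925
[0.5776 0.0544 0.0839] [-0.0066  0.0029] [-11.6172  -0.2026  10.6007] [-0.0052  0.0023 -1.    ] [-0.4962  2.7302 -0.0718] 21.975
[0.5776 0.0544 0.0839] [-0.0066  0.0029] [-12.5704  -0.8212  10.0501] [-0.0052  0.0023 -1.    ] [-0.4811  2.6973 -0.0614] 22.025
[-0.007  0.003] [0.578 0.054 0.084]
pos [0.578 0.054 0.084] toolx yaw 0.0905829802276255 tool y [-0.005  0.002 -1.   ] joints [-0.448  0.565  0.378  1.874 -0.295  0.762  0.183] F [-12.989  -1.262  10.435] w 0.19294186738978025 t 22.125
rows 1 rot/row [-0.003 -0.002 -0.005]
0 shift cm [ 0.002 -0.011  0.002]
[array([-12.989,  -1.262,  10.435])]
```

View pics/w17c.png

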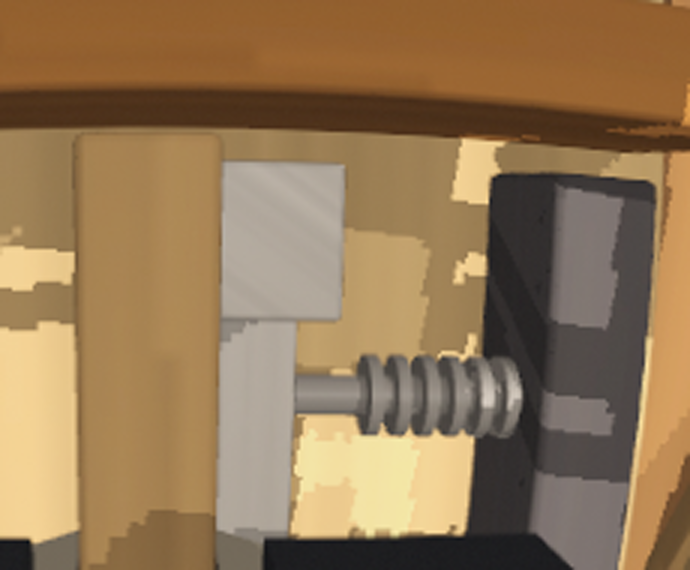

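View pics/s17c.png

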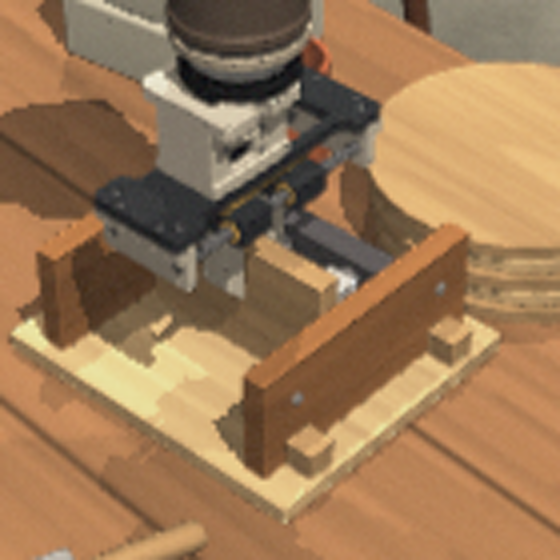

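```bash
sed -i '2i np.set_printoptions(precision=4,suppress=True)' ms.py; for n in 13; do python3 ms.py 13 tinefront,273,163,.091 tineback,399,168,.091 barback,333,330,.049 barfront,242,325,.049  blk,633,185,.055 blk,612,470,.055; done; echo; python3 ms.py 17 tinefront,222,163,.091 tineback,344,166,.091 barback,296,330,.049 blk,555,185,.055 blk,537,470,.055 bd,222,140,.105 bd,216,530,.105; python3 st.py
```

```text
tinefront [-0.0069  0.0755]
tineback [0.0104 0.0754]
barback [0.0101 0.0468]
barfront [-0.0066  0.0476]
blk [0.066  0.0762]
blk [0.0664 0.0217]

tinefront [0.0034 0.0753]
tineback [0.0198 0.0753]
barback [0.0199 0.0467]
blk [0.0661 0.0749]
blk [0.0663 0.022 ]
bd [0.0024 0.0777]
bd [0.0022 0.0292]
[0.5776 0.0544 0.0839] [-0.0066  0.0029] [-12.8434  -0.3297  10.93  ] [-0.0052  0.0023 -1.    ] [-0.4912  2.7264  0.0133] 22.175
[0.5776 0.0544 0.0839] [-0.0066  0.0029] [-12.0268   0.0055  11.218 ] [-0.0052  0.0022 -1.    ] [-0.4669  2.7813  0.0002] 22.225
[0.5776 0.0544 0.0839] [-0.0066  0.0029] [-13.0035  -0.9493  11.4583] [-0.0052  0.0023 -1.    ] [-0.4706  2.75   -0.0201] 22.275
[0.5776 0.0544 0.0839] [-0.0066  0.0029] [-12.3693  -1.6868  11.346 ] [-0.0052  0.0023 -1.    ] [-0.4827  2.7664 -0.0293] 22.325
```

The stop is about 9.6 mm back, holding steady. One last overall look before handing in.

```bash
python3 -c "
from h import *
import cv2
cv2.imwrite('pics/side_end.png',arm.get_image('side'))"
```

```text
(no output)
```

View pics/side_end.png

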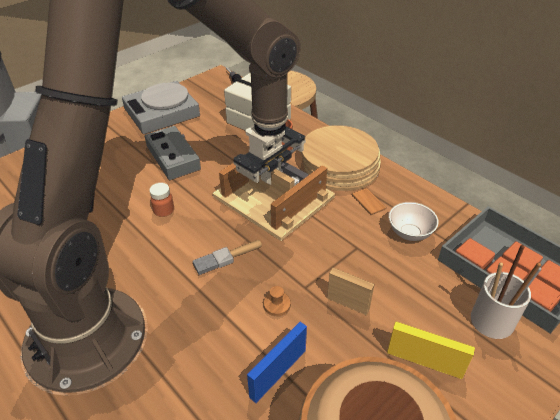

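Everything visible from the side is where it was: short board (350,290), jar (161,200), spool, brush, bowl and rib. The front board is pressed in the jig. Handing in.

```bash
python3 -c "
from cell import arm
print(arm.sign_off());s=arm.observe();print(s['position'],s['force'],s['clock'])"
```

```text
the job is handed in; nothing more can be done
None
the job is handed in; nothing more can be done
```

I handed the job in at about 22.4 s. The long board is standing on the jig base, pressed flat against the stop and still gripped.

- **Keys:** I pressed the long key to its stop and let it up, then the round key. The square key was never touched. A picture afterwards showed all three keys up.
- **Board:** It stands centred to within about 1 mm between the side boards and parallel to the stop.
- **Stop:** Two wrist-camera readings put it 9.4 and 10.3 mm back, so I take it as about 9.6 mm of the 20 mm travel. The pose held steady to within 0.1 mm over the last readings.
- **Everything else:** The last side picture shows the short board, look-alikes and other items it covers where they were. The mug was mostly hidden behind the arm, so I couldn't confirm it.

Some checks failed or disagreed:
- **Long key force:** I pushed on after the key had bottomed out, and the wrist force reached 62 N at the fingertips. That is under the 120 N wrist limit but over 40 N. The 40 N limit is stated for the arm and gripper body, so I don't know whether fingertip contact counts.
- **Final push:** The wrist reads about 12.5 N horizontally with about 11 N down on the base, more than the 10 N expected. I put the extra down to friction between board and base.
- **Tool tilt:** The tool leans about 0.005 rad. The board itself looked flush against the stop.

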